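Set the telescoping stop one hole out and seat the ingot

ROBOT

A 6-joint arm with a two-finger parallel gripper is mounted at the origin on the work surface. World frame = base frame: x ahead of the robot, y to its left, z up, the work surface at z = 0. Lengths are in mm, angles in degrees, forces in N, time in s.
With the tool pointing down it reaches from about 275 to 775 mm from the base axis. Payload 14.6 kg.
Tool frame: the origin (TCP) lies midway between the tips of the shut fingers; the grasp point (between the pads) lies behind it (r.grip_depth is the z of the grasp point in the tool frame, in mm); z points along the fingers, y is the direction in which the jaws open and shut (so a half turn about z gives the same grasp; the last joint's range is limited). The gripper opens to 85 mm and grips with 20 to 120 N. Pads are 22 mm wide; open, the fingers measure 114 mm over their backs; the gripper's body (76 mm by 85 mm) begins 54 mm behind the grasp point. The pads swing forward as they close: fully open they stand 13 mm farther back than shut.
Start: joints at [-77.366, 15.075, -2.767, 72.158, 0, 81.102], TCP at [192.678, -488.368, 231.278] pointing down, gripper open.
Joint ranges: [-151.79, 151.79], [-50.71, 97.33], [-67.44, 78.34], [-121.81, 120.89], [-77.56, 73.72], [-180, 180]. Speed limits (degrees/s): [108.29, 108.29, 147.25, 159.86, 180, 180].

INTERFACE

Orientations are given as a 3x3 rotation matrix whose columns are the frame's x, y, z axes.
In Python, from plant import r, cams, ticket gives the robot as it stands.
- The arm moves only by the shell command python3 -m handwheel 'ROWS'. ROWS is JSON, a list of rows, each an object of numbers: "jaw": the closure in counts, from 0 (fully open) to 255 (shut); "tx", "ty", "tz": the shift along the tool's x, y, z in mm; "wx", "wy", "wz": the turn, a rotation vector about the tool's x, y, z in rad. In form: [{"jaw": .., "tx": .., "ty": .., "tz": .., "wx": .., "wy": .., "wz": ..}, ...]. A call has exactly 8 rows; each row shifts and turns the commanded pose from where the row before left it, along the tool's axes as they then stand; what a row does not reach is not made up. A row lasts 1/12 s, in which the tool goes at most 41.7 mm and 7.16 degrees, less where a joint would pass 70% of its speed; a pose out of reach is approached as far as the arm can. A call with a gripper value outside its range is refused whole. The fingers move at their own pace and stop on an object; the grip force is fixed at half the most. Time passes only in rows, so rows that do not move let the fingers close, or fill a call up. It gives the time, the measured TCP pose, the force and the opening at its end, in the units of the state.
- r.read_state(): the state, without advancing time (a new reading comes with each control period).
- cams.camera(name): name is "scene" or "top"; returns the picture (420x560x3 uint8, red, green, blue); there is no depth.
- cams.camera_info(name): a dict with "vertical_fov" (degrees; the focal length in pixels is half the picture's height over the tangent of half this angle, whatever the lens; pixels are square), "cx", "cy" (the principal point, pixels), "k1" (the pictures are not rectified: a ray, as slopes to the right and down, at radius r is drawn at 1 + k1 r^2 times it, then the intrinsics apply), "extrinsics" (4x4, takes a point from world to camera coordinates). Camera axes: x right, y up, looking along -z (the intrinsics and any distortion apply to the point x, -y, -z); pixel columns grow to the right and rows downward; lengths in mm; the calibration is good to about 2 mm. A picture is of the moment at which its call begins. camera_info takes no time and is no camera call.
- ticket.finish_job(): hands the job in, once; it reports no verdict.
The state is a dict: "time_s": time; "joint_pos": joint angles; "qvel": joint speeds; "joint_torque": joint torques, N m; "position": TCP position; "eef_rot": TCP orientation; "ft_force": force on the tool from outside, world axes, zero at the start; "torque": the same for the moment, N m; "width": finger opening in mm.
Only numpy, scipy, OpenCV 4.12 (cv2) and the standard library are available. Lean on these libraries where they do the work, as an engineer would, in place of code of your own. Each camera call takes 0.05 s, during which the arm holds its last target.

TASK

Let the telescoping stop out to its next setting: squeeze in the spring button in the side of the sleeve, slide the sleeve away from its bracket and let the button pop out fully through the second hole, without forcing the sleeve on once the button has caught. Then bring the ingot back along the bed until its end sits square and flat against the middle of the stop plate, gently, and let go of it; leave the hammer, brush and tin where they are.

Things in the scene. Friction and masses are not known exactly. Their poses are not given: they have to be found in the camera images.
- bed: Fixed fixture: dark steel bed plate 150 (x) x 560 (y) x 6 mm on the bench, its middle at y = +10 mm. Origin on the bench surface under the tube axis. +y: the way the stop extends; +x: the side the button looks to. A grey bracket block (56 x 40 mm, top at 74 mm) at y = -215 mm carries a fixed square inner tube along y, axis 48 mm above the bench. The button sits at y = -90 mm.
- sleeve (a joint): Slide of the square aluminium sleeve (28 x 28 mm outside, 173 mm long) on the inner tube, in m, growing along the bed's +y. About 0 at the start (button in the front hole, 1.5 mm play either way), end stop 0.076; friction 2 to 3 N. The second hole is in a small adjustable plate 40 to 62 mm behind the front hole; its exact place differs each time and is not measured: find it by feel.
- button (a joint): Travel of the spring button in m: 0 out, 0.007 flush with the sleeve's outside, 0.009 under the sleeve wall. Spring: 1 N out, 4 N flush, 5 N under the wall. Once flush, some 5 to 12 N along the tube cams its round end under the hole's edge; when out it locks the sleeve. It pops out by itself when a hole comes over it. More than 16 N of sleeve against button is forcing it.
- button_tip (a point): Outermost point of the round-ended spring button (14 mm diameter, holes 17 mm), at axis height, 7 mm proud of the sleeve's +x side (35 mm over both); stays put along the bed. Pinching across the sleeve here, a finger on the button, presses it in; the same pinch (about 20 N, on rubber grip pads) carries the sleeve. A 40 mm square, 6 mm thick collar sits 14 mm ahead of the front hole's centre.
- stop_face (a point): Centre of the flat face, looking along the bed's +y, of the steel stop plate on the sleeve's front end: 70 mm wide (x), 8 mm thick, from 9 to 67 mm above the bench; the face is 93 mm ahead of the front hole. Axes as the bed's; moves with the sleeve. The ingot must not press on it with more than 25 N.
- ingot: Loose aluminium ingot 46 (x) x 110 (y) x 34 mm, lying flat on the bed; origin at the centre of its underside, 0.32 to 0.6 kg. Its -y end is the one to go against the stop plate. Starts at least 30 mm clear of the stop.
- hammer: Bystander: hand hammer lying beside the bed. Leave alone.
- wire_brush: Bystander: wire brush lying beside the bed. Leave alone.
- tin: Bystander: closed tin, 60 mm across and 60 mm tall, beside the bed. Leave alone.
Mind the look-alikes: they are no part of the job. There is more than one size of the ingot; the one meant has the size given above.

How it is judged (in metres and radians):
On the way, in this order (a step that is already met when the one before it is completed fails the run):
1. the button is squeezed in and the sleeve has left its front hole (value of joint button above 0.006 m and value of joint sleeve above 0.009 m), for 0.02 s.
2. the button has popped out fully through the second hole (value of joint button below 0.002 m and value of joint sleeve above 0.034 m), for 0.2 s.
At the end, for the whole second after the job is handed in: The button is fully out (within 2 mm) in the second hole, the ingot lies flat and still on the bed, its end against the stop plate (gap under 4 mm), square to it within 4 degrees and within 15 mm of the plate's middle (all of step 2 and y of ingot in the frame of stop_face between 0.05 and 0.059 m and x of ingot in the frame of stop_face between -0.015 and 0.015 m and angle between the y axis of ingot and the y axis of bed, either way round below 0.07 rad and angle between ingot's own z axis and vertical below 0.05 rad and height (world z) of ingot below 0.009 m and linear speed of ingot below 0.01 m/s); the robot touches nothing.
It fails at once if the sleeve is forced against the spring button (over 16 N) (contact force between button and sleeve above 16 N).
It fails at once if the ingot is rammed against the stop (over 25 N) (contact force between ingot and sleeve above 25 N).
It fails at once if a bystander is pushed away by more than 3 cm (distance of any of hammer, wire_brush, tin from where it was at the start of the episode above 0.03 m).
It also fails if it takes over 54 s, if anything falls off the work surface, if the arm or the gripper's body presses on something with over 40 N, if the wrist force passes 120 N, or if a joint passes its speed limit or range.

## Working session

There is one attempt and no reset: what is moved stays moved. The work goes in short steps, Python scripts to look and compute and a shell command to move; the robot and the scene stay as the last step left them, time stands still between calls to the robot, and variables do not carry over. Pictures are saved under pics/ and viewed, and the job is handed in when it is done.

```bash
ls; mkdir -p pics; python3 - <<'E'
from plant import r,cams,ticket
import cv2
print(r.grip_depth); s=r.read_state(); print({k:s[k] for k in s})
for n in ("scene","top"):
    im=cams.camera(n); cv2.imwrite(f"pics/{n}0.png",im[:,:,::-1]); print(n,cams.camera_info(n))
E
```

```text
pics
-18.700000000000003
{'time_s': 0.0, 'joint_pos': array([-7.73656755e+01,  1.51017613e+01, -2.80234002e+00,  7.21591151e+01,
       -1.19776321e-03,  8.11008269e+01]), 'qvel': array([ 0.01271764,  0.03037368, -0.06910136, -0.08653978, -0.07713382,
        0.06350506]), 'joint_torque': array([ 2.90219556e-03, -6.37602925e+01,  3.84569120e+01,  1.36920510e-02,
        1.02502142e-04, -8.20061075e-06]), 'position': array([ 192.61979334, -488.1026668 ,  230.8077334 ]), 'eef_rot': array([[ 9.30203151e-01,  3.67044995e-01, -2.61728736e-04],
       [ 3.67045058e-01, -9.30202546e-01,  1.07204592e-03],
       [ 1.50028352e-04, -1.09328673e-03, -9.99999391e-01]]), 'ft_force': array([ 0.39011011, -0.78938141,  0.35190213]), 'torque': array([-0.0205314 , -0.03165134,  0.03864404]), 'width': 85.71391857199491}
scene {'vertical_fov': 50.591512728068345, 'cx': 276.8378641295321, 'cy': 210.35423340806065, 'k1': -0.11122348284102491, 'extrinsics': array([[ 5.23212972e-01,  8.52140984e-01,  1.01945971e-02,
        -3.59904771e+02],
       [-7.09101206e-01,  4.28689377e-01,  5.59822202e-01,
         3.40039362e+02],
       [ 4.72677126e-01, -3.00135239e-01,  8.28550042e-01,
        -1.34661116e+03],
       [ 0.00000000e+00,  0.00000000e+00,  0.00000000e+00,
         1.00000000e+00]])}
top {'vertical_fov': 53.32322244310767, 'cx': 271.1696398038647, 'cy': 208.7638644136471, 'k1': -0.10673675199632436, 'extrinsics': array([[-1.51571597e-02, -9.99821653e-01,  1.12660040e-02,
         6.95051342e+01],
       [ 9.95600050e-01, -1.40492318e-02,  9.26453426e-02,
        -5.59668537e+02],
       [-9.24705408e-02,  1.26206744e-02,  9.95635434e-01,
        -9.97614461e+02],
       [ 0.00000000e+00,  0.00000000e+00,  0.00000000e+00,
         1.00000000e+00]])}
```

View pics/scene0.png

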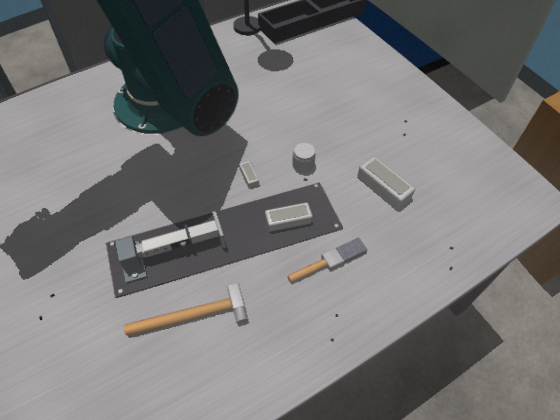

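View pics/top0.png

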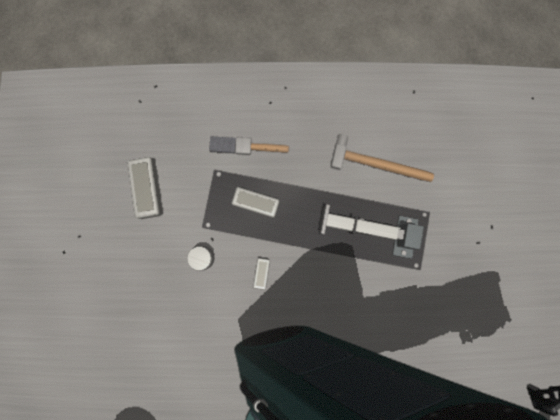

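The ingot on the bed is at (255,202) in the top view, the stop plate at (325,219), the collar at about (357,226) and the bracket at (411,237). The hammer and brush are above (+x) and the tin and small decoy are below. Next I'll measure the bed.

```bash
cat > h.py <<'E'
import numpy as np,cv2
from plant import r,cams
def cam(n):
    i=cams.camera_info(n); f=210/np.tan(np.radians(i['vertical_fov']/2))
    K=np.array([[f,0,i['cx']],[0,f,i['cy']],[0,0,1.]]); D=np.array([i['k1'],0,0,0.])
    E=np.diag([1,-1,-1,1.])@i['extrinsics']; return K,D,E
def ray(n,p,z):
    K,D,E=cam(n); u=cv2.undistortPoints(np.array(p,float).reshape(-1,1,2),K,D)[:,0]
    R,t=E[:3,:3],E[:3,3]; o=-R.T@t; d=np.c_[u,np.ones(len(u))]@R
    return o+d*((z-o[2])/d[:,2])[:,None]
def proj(n,P):
    K,D,E=cam(n); return cv2.projectPoints(np.array(P,float).reshape(-1,1,3),cv2.Rodrigues(E[:3,:3])[0],E[:3,3],K,D)[0][:,0]
E
python3 - <<'E'
from h import *
im=cv2.imread('pics/top0.png'); s=cv2.imread('pics/scene0.png')
cv2.imwrite('pics/topc.png',cv2.resize(im[160:280,195:440],None,fx=3.2,fy=3.2,interpolation=cv2.INTER_CUBIC))
cv2.imwrite('pics/scc.png',cv2.resize(s[175:300,100:350],None,fx=3.2,fy=3.2,interpolation=cv2.INTER_CUBIC))
E
```

```text
(no output)
```

View pics/topc.png

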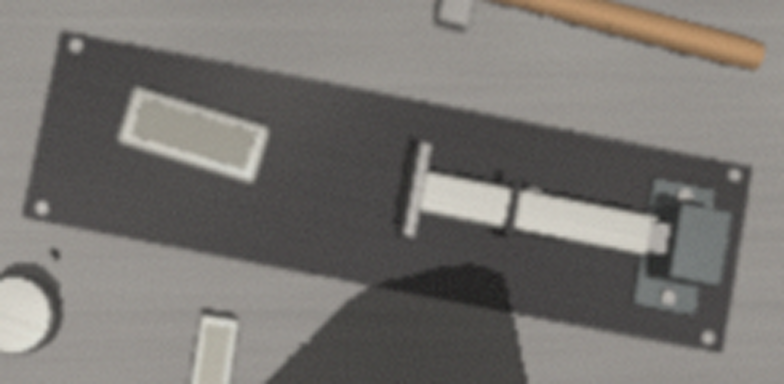

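View pics/scc.png

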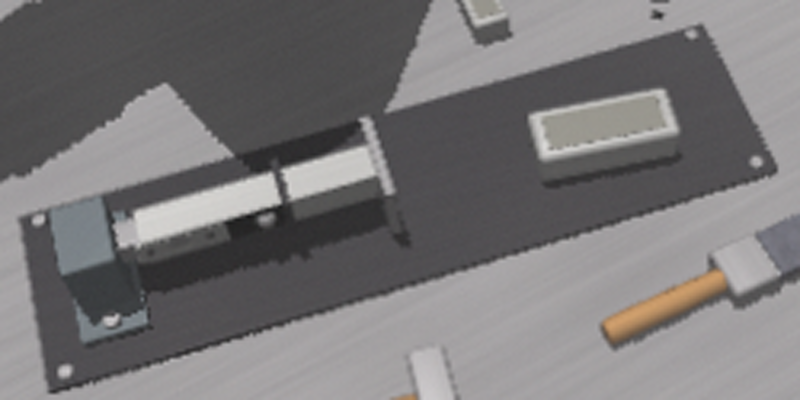

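The crops show the bed corners, the collar and, in the scene view, the button at about crop (266,218), just bracket-side of the collar.

```bash
cat > m1.py <<'E'
from h import *
def c(p,o): return (np.array(p,float)+.5)/3.2-.5+o
T=lambda p:c(p,[195,160]); S=lambda p:c(p,[100,175])
tb=T([[62,31],[751,166],[721,351],[24,216]]); sb=S([[703,25],[20,214],[52,392],[777,170]])
# order: bed(+x,+y),(+x,-y),(-x,-y),(-x,+y)
wt=ray('top',tb,6); 
ws=ray('scene',S([[777,170],[52,392],[20,214],[703,25]]),6)
L=np.array([[75,290],[75,-270],[-75,-270],[-75,290.]])
for w in(wt,ws,(wt+ws)/2):
    a=L-L.mean(0); b=w[:,:2]-w[:,:2].mean(0)
    th=np.arctan2((a[:,0]*b[:,1]-a[:,1]*b[:,0]).sum(),(a*b).sum())
    R=np.array([[np.cos(th),-np.sin(th)],[np.sin(th),np.cos(th)]])
    o=w[:,:2].mean(0)-R@L.mean(0)
    print('bed',np.degrees(th).round(2),o.round(1),'resid',(w[:,:2]-(L@R.T+o)).round(1).tolist())
B=lambda P:(P[:,:2]-o)@R
print('stop plate top edge ends (z67) top',B(ray('top',T([[432,143],[410,236]]),67)).round(1))
print('collar top z68',B(ray('top',T([[516,185],[509,236]]),68)).round(1))
print('button z48 scene',B(ray('scene',S([[266,220]]),48)).round(1))
ti=ray('top',T([[135,88],[269,128],[254,182],[119,141]]),40); si=ray('scene',S([[528,114],[668,89],[680,131],[541,159]]),40)
print('ingot',ti.round(1).tolist(),si.round(1).tolist())
for w in(ti,si): print(B(w).round(1).tolist(),B(w).mean(0).round(1), [np.linalg.norm(w[i]-w[i-1]).round(1) for i in range(4)])
st=r.read_state(); print('bed->world: o',o,'R',R)
E
python3 m1.py
```

```text
bed -11.88 [532.3 -63.4] resid [[-1.2, -1.5], [-0.4, 2.0], [1.2, 2.0], [0.4, -2.5]]
bed -12.06 [533.9 -64.2] resid [[-1.2, -1.9], [2.0, 2.7], [-1.4, 1.4], [0.6, -2.3]]
bed -11.97 [533.1 -63.8] resid [[-1.2, -1.7], [0.8, 2.4], [-0.1, 1.7], [0.5, -2.4]]
stop plate top edge ends (z67) top [[ 34.1  -5.5]
 [-36.4  -2. ]]
collar top z68 [[ 15.5 -72.1]
 [-22.5 -73.6]]
button z48 scene [[ 15.9 -90.7]]
ingot [[613.1, 143.9, 40.0], [581.1, 42.9, 40.0], [540.4, 54.9, 40.0], [572.9, 156.2, 40.0]] [[543.4, 53.7, 40.0], [578.9, 157.1, 40.0], [615.5, 143.4, 40.0], [582.8, 41.5, 40.0]]
[[35.2, 219.7], [24.9, 114.3], [-17.4, 117.6], [-6.7, 223.5]] [  9.  168.8] [np.float64(42.1), np.float64(105.9), np.float64(42.5), np.float64(106.4)]
[[-14.3, 117.1], [-1.0, 225.6], [37.7, 219.8], [26.8, 113.3]] [ 12.3 168.9] [np.float64(41.3), np.float64(109.3), np.float64(39.1), np.float64(107.0)]
bed->world: o [533.08640016 -63.76893847] R [[ 0.97825233  0.20741835]
 [-0.20741835  0.97825233]]
```

```bash
cat >> h.py <<'E'
TH=np.radians(-11.97); RB=np.array([[np.cos(TH),-np.sin(TH)],[np.sin(TH),np.cos(TH)]]); O=np.array([533.1,-63.8])
def b2w(x,y): return O+RB@np.array([x,y])
def w2b(P): return (np.atleast_2d(P)[:,:2]-O)@RB
from scipy.linalg import fractional_matrix_power as fmp
from scipy.spatial.transform import Rotation as Ro
def plan(xyz,yawdeg,n,quiet=False):
    """tool down, tool y axis at world yaw yawdeg; prints equal row"""
    s=r.read_state(); A=np.eye(4);A[:3,:3]=s['eef_rot'];A[:3,3]=s['position']
    y=np.array([np.cos(np.radians(yawdeg)),np.sin(np.radians(yawdeg)),0]); z=np.array([0,0,-1.]); x=np.cross(y,z)
    B=np.eye(4);B[:3,:3]=np.c_[x,y,z];B[:3,3]=xyz
    D=np.linalg.inv(A)@B
    M=np.real(fmp(D,1/n)); w=Ro.from_matrix(M[:3,:3]).as_rotvec()
    print('rows',n,'t',M[:3,3].round(2),'w',w.round(4),'| total t',D[:3,3].round(2),'w',Ro.from_matrix(D[:3,:3]).as_rotvec().round(4))
def st():
    s=r.read_state(); p=s['position']; f=s['ft_force']
    print('t %.2f'%s['time_s'],'pos',p.round(1),'bed',w2b(p).round(2)[0],'yaw y %.2f'%np.degrees(np.arctan2(s['eef_rot'][1,1],s['eef_rot'][0,1])),'tilt',s['eef_rot'][:2,2].round(4),'F bed',(RB.T@f[:2]).round(2),'Fz %.2f'%f[2],'w %.1f'%s['width'])
E
python3 - <<'E'
from h import *
im=cv2.imread('pics/top0.png'); g=im.min(2)
m=np.zeros_like(g); m[205:250,359:398]=(g[205:250,359:398]>140); 
ys,xs=np.nonzero(m); W=w2b(ray('top',np.c_[xs,ys],62)); W2=W[(np.abs(W[:,0])<30)]
for lo in range(-170,-70,15):
    q=W2[(W2[:,1]>lo)&(W2[:,1]<lo+15)]
    if len(q): print(lo,len(q),np.percentile(q[:,0],[1,50,99]).round(1), q[:,0].mean().round(2), 'w',len(q))
b=b2w(0,-92); print(b)
plan([b[0],b[1],140],-12,16)
st()
E
```

```text
-170 74 [-15.   -1.5  12. ] -1.35 w 74
-155 72 [-14.9  -1.2  12.1] -1.35 w 72
-140 72 [-14.8  -1.6  12.1] -1.55 w 72
-125 74 [-14.8  -1.3  12.5] -1.34 w 74
-110 73 [-14.6  -1.1  12.2] -1.14 w 73
-95 61 [-13.8   0.9  12.7] 0.38 w 61
[ 514.0192455  -153.79958226]
rows 16 t [30.17  0.99  5.68] w [-0.0001 -0.     -0.0616] | total t [ 421.66 -192.95   91.11] w [-8.000e-04 -6.000e-04 -9.856e-01]
t 0.10 pos [ 192.6 -488.1  230.9] bed [-245.09 -485.71] yaw y -68.47 tilt [-0.0002  0.001 ] F bed [0.58 0.2 ] Fz -0.22 w 85.4
```

```bash
R='{"jaw":0,"tx":30.17,"ty":0.99,"tz":7.5,"wx":0,"wy":0,"wz":-0.0616}'; python3 -m handwheel '[{"jaw":0,"tx":30.2,"ty":1,"tz":7,"wx":0,"wy":0,"wz":-0.0616},{"jaw":0,"tx":30.2,"ty":1,"tz":7,"wx":0,"wy":0,"wz":-0.0616},{"jaw":0,"tx":30.2,"ty":1,"tz":7,"wx":0,"wy":0,"wz":-0.0616},{"jaw":0,"tx":30.2,"ty":1,"tz":7,"wx":0,"wy":0,"wz":-0.0616},{"jaw":0,"tx":30.2,"ty":1,"tz":7,"wx":0,"wy":0,"wz":-0.0616},{"jaw":0,"tx":30.2,"ty":1,"tz":7,"wx":0,"wy":0,"wz":-0.0616},{"jaw":0,"tx":30.2,"ty":1,"tz":7,"wx":0,"wy":0,"wz":-0.0616},{"jaw":0,"tx":30.2,"ty":1,"tz":7,"wx":0,"wy":0,"wz":-0.0616}]'; python3 -c "
from h import *
st();b=b2w(0,-92);plan([*b,110],-12,8)"
```

```text
time_s: 0.77
position: [396.7, -360.5, 174.6]
eef_rot: [[0.644, 0.765, -0.0], [0.765, -0.644, 0.0], [0.0, -0.0, -1.0]]
ft_force: [0.3, -0.3, 0.0]
width: 85.5
t 0.77 pos [ 396.7 -360.5  174.6] bed [ -71.88 -318.53] yaw y -40.06 tilt [-0.0003  0.0004] F bed [ 0.33 -0.2 ] Fz 0.01 w 85.5
rows 8 t [29.99  0.94  8.08] w [-0.0001 -0.     -0.0612] | total t [233.69 -43.21  64.68] w [-4.000e-04 -2.000e-04 -4.897e-01]
```

```bash
python3 -m handwheel '[{"jaw":0,"tx":30,"ty":0.94,"tz":8,"wx":0,"wy":0,"wz":-0.0612},{"jaw":0,"tx":30,"ty":0.94,"tz":8,"wx":0,"wy":0,"wz":-0.0612},{"jaw":0,"tx":30,"ty":0.94,"tz":8,"wx":0,"wy":0,"wz":-0.0612},{"jaw":0,"tx":30,"ty":0.94,"tz":8,"wx":0,"wy":0,"wz":-0.0612},{"jaw":0,"tx":30,"ty":0.94,"tz":8,"wx":0,"wy":0,"wz":-0.0612},{"jaw":0,"tx":30,"ty":0.94,"tz":8,"wx":0,"wy":0,"wz":-0.0612},{"jaw":0,"tx":30,"ty":0.94,"tz":8,"wx":0,"wy":0,"wz":-0.0612},{"jaw":0,"tx":30,"ty":0.94,"tz":8,"wx":0,"wy":0,"wz":-0.0612}]'; python3 -c "
from h import *
st();b=b2w(0,-92);plan([*b,29.3],-12,6)
for n in ('scene',):
  im=cams.camera(n)[:,:,::-1]; cv2.imwrite('pics/s1.png',cv2.resize(im[100:300,80:330],None,fx=3,fy=3))"
```

```text
time_s: 1.43
position: [514.1, -153.7, 110.6]
eef_rot: [[0.208, 0.978, -0.0], [0.978, -0.208, 0.0], [0.0, -0.0, -1.0]]
ft_force: [1.2, -0.5, 0.0]
width: 85.8
t 1.43 pos [ 514.1 -153.7  110.6] bed [ 7.000e-02 -9.192e+01] yaw y -12.01 tilt [-0.0003  0.0002] F bed [ 1.24 -0.28] Fz 0.05 w 85.8
rows 6 t [-1.000e-02 -1.000e-02  1.356e+01] w [-0.0001 -0.     -0.    ] | total t [-9.000e-02 -5.000e-02  8.133e+01] w [-0.0003 -0.0001 -0.0001]
```

View pics/s1.png

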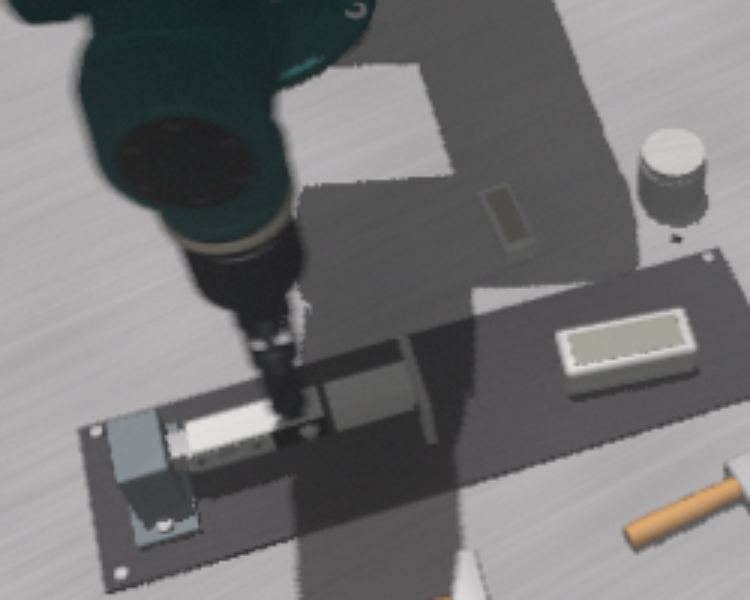

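The fingers straddle the sleeve just behind the collar, with the button visible at (310,432). Descending.

```bash
python3 -m handwheel '[{"jaw":0,"tx":0,"ty":0,"tz":18,"wx":0,"wy":0,"wz":0},{"jaw":0,"tx":0,"ty":0,"tz":18,"wx":0,"wy":0,"wz":0},{"jaw":0,"tx":0,"ty":0,"tz":18,"wx":0,"wy":0,"wz":0},{"jaw":0,"tx":0,"ty":0,"tz":18,"wx":0,"wy":0,"wz":0},{"jaw":60,"tx":0,"ty":0,"tz":9,"wx":0,"wy":0,"wz":0},{"jaw":100,"tx":0,"ty":0,"tz":0,"wx":0,"wy":0,"wz":0},{"jaw":100,"tx":0,"ty":0,"tz":0,"wx":0,"wy":0,"wz":0},{"jaw":100,"tx":0,"ty":0,"tz":0,"wx":0,"wy":0,"wz":0}]'; python3 -c "
from h import *
st()
for n in ('scene',):
  im=cams.camera(n)[:,:,::-1]; cv2.imwrite('pics/s2.png',cv2.resize(im[175:300,100:350],None,fx=3.2,fy=3.2))"
```

```text
time_s: 2.15
position: [514.1, -155.5, 31.1]
eef_rot: [[0.211, 0.977, 0.001], [0.977, -0.211, -0.0], [-0.0, 0.001, -1.0]]
ft_force: [-0.1, -1.3, 0.2]
width: 51.9
t 2.15 pos [ 514.1 -155.5   31.1] bed [  0.46 -93.6 ] yaw y -12.19 tilt [ 0.0009 -0.0004] F bed [ 0.14 -1.3 ] Fz 0.20 w 51.9
```

View pics/s2.png

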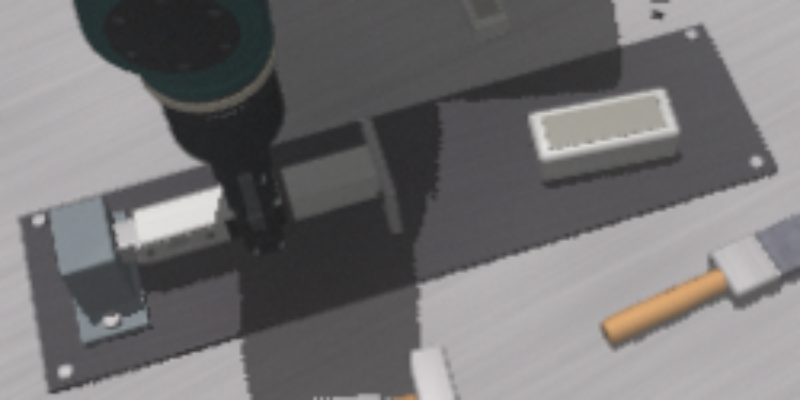

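```bash
python3 -m handwheel '[{"jaw":100,"tx":0,"ty":0,"tz":0,"wx":0,"wy":0,"wz":0},{"jaw":110,"tx":0,"ty":0,"tz":0,"wx":0,"wy":0,"wz":0},{"jaw":110,"tx":0,"ty":0,"tz":0,"wx":0,"wy":0,"wz":0},{"jaw":110,"tx":0,"ty":0,"tz":0,"wx":0,"wy":0,"wz":0},{"jaw":110,"tx":0,"ty":0,"tz":0,"wx":0,"wy":0,"wz":0},{"jaw":110,"tx":0,"ty":0,"tz":0,"wx":0,"wy":0,"wz":0},{"jaw":110,"tx":0,"ty":0,"tz":0,"wx":0,"wy":0,"wz":0},{"jaw":110,"tx":0,"ty":0,"tz":0,"wx":0,"wy":0,"wz":0}]'; python3 -c "
from h import *
st()"
```

```text
time_s: 2.87
position: [513.6, -155.2, 30.2]
eef_rot: [[0.211, 0.977, -0.0], [0.977, -0.211, 0.0], [0.0, -0.0, -1.0]]
ft_force: [0.0, -0.3, -0.0]
width: 48.9
t 2.87 pos [ 513.6 -155.2   30.2] bed [ -0.1  -93.42] yaw y -12.18 tilt [-0.0001  0.    ] F bed [ 0.11 -0.31] Fz -0.01 w 48.9
```

```bash
python3 -m handwheel '[{"jaw":150,"tx":0.8,"ty":0,"tz":2,"wx":0,"wy":0,"wz":0},{"jaw":170,"tx":0,"ty":0,"tz":0,"wx":0,"wy":0,"wz":0},{"jaw":190,"tx":0,"ty":0,"tz":0,"wx":0,"wy":0,"wz":0},{"jaw":210,"tx":0,"ty":0,"tz":0,"wx":0,"wy":0,"wz":0},{"jaw":255,"tx":0,"ty":0,"tz":0,"wx":0,"wy":0,"wz":0},{"jaw":255,"tx":0,"ty":0,"tz":0,"wx":0,"wy":0,"wz":0},{"jaw":255,"tx":0,"ty":0,"tz":0,"wx":0,"wy":0,"wz":0},{"jaw":255,"tx":0,"ty":0,"tz":0,"wx":0,"wy":0,"wz":0}]'; python3 -c "
from h import *
st()"
```

```text
time_s: 3.53
position: [513.8, -154.3, 28.3]
eef_rot: [[0.211, 0.978, -0.0], [0.978, -0.211, 0.0], [0.0, -0.0, -1.0]]
ft_force: [-1.9, 2.3, 5.7]
width: 27.2
t 3.53 pos [ 513.8 -154.3   28.3] bed [ -0.1  -92.58] yaw y -12.17 tilt [-0.  0.] F bed [-2.35  1.83] Fz 5.66 w 27.2
```

The fingers are on the sleeve at 27.2 mm, so the button is flush. Now a gentle slide.

```bash
python3 -m handwheel '[{"jaw":255,"tx":0.3,"ty":0,"tz":0,"wx":0,"wy":0,"wz":0},{"jaw":255,"tx":0.3,"ty":0,"tz":0,"wx":0,"wy":0,"wz":0},{"jaw":255,"tx":0.3,"ty":0,"tz":0,"wx":0,"wy":0,"wz":0},{"jaw":255,"tx":0.3,"ty":0,"tz":0,"wx":0,"wy":0,"wz":0},{"jaw":255,"tx":0.3,"ty":0,"tz":0,"wx":0,"wy":0,"wz":0},{"jaw":255,"tx":0.3,"ty":0,"tz":0,"wx":0,"wy":0,"wz":0},{"jaw":255,"tx":0.3,"ty":0,"tz":0,"wx":0,"wy":0,"wz":0},{"jaw":255,"tx":0.3,"ty":0,"tz":0,"wx":0,"wy":0,"wz":0}]'; python3 -c "
from h import *
st()"
```

```text
time_s: 4.2
position: [514.2, -152.5, 28.3]
eef_rot: [[0.211, 0.977, -0.0], [0.977, -0.211, -0.001], [-0.001, -0.0, -1.0]]
ft_force: [-4.0, -4.9, 5.5]
width: 27.2
t 4.20 pos [ 514.2 -152.5   28.3] bed [ -0.12 -90.7 ] yaw y -12.20 tilt [-0.0004 -0.001 ] F bed [-2.91 -5.65] Fz 5.55 w 27.2
```

```bash
python3 -m handwheel '[{"jaw":255,"tx":0.25,"ty":0,"tz":0,"wx":0,"wy":0,"wz":0},{"jaw":255,"tx":0.25,"ty":0,"tz":0,"wx":0,"wy":0,"wz":0},{"jaw":255,"tx":0.25,"ty":0,"tz":0,"wx":0,"wy":0,"wz":0},{"jaw":255,"tx":0.25,"ty":0,"tz":0,"wx":0,"wy":0,"wz":0},{"jaw":255,"tx":0,"ty":0,"tz":0,"wx":0,"wy":0,"wz":0},{"jaw":255,"tx":0,"ty":0,"tz":0,"wx":0,"wy":0,"wz":0},{"jaw":255,"tx":0,"ty":0,"tz":0,"wx":0,"wy":0,"wz":0},{"jaw":255,"tx":0,"ty":0,"tz":0,"wx":0,"wy":0,"wz":0}]'; python3 -c "
from h import *
st()"
```

```text
time_s: 4.87
position: [514.4, -151.5, 28.3]
eef_rot: [[0.211, 0.977, -0.0], [0.977, -0.211, -0.001], [-0.001, -0.0, -1.0]]
ft_force: [-4.3, -4.5, 6.5]
width: 26.8
t 4.87 pos [ 514.4 -151.5   28.3] bed [ -0.1  -89.66] yaw y -12.20 tilt [-0.0004 -0.0009] F bed [-3.26 -5.27] Fz 6.49 w 26.8
```

```bash
python3 -m handwheel '[{"jaw":255,"tx":0.3,"ty":0,"tz":0,"wx":0,"wy":0,"wz":0},{"jaw":255,"tx":0.3,"ty":0,"tz":0,"wx":0,"wy":0,"wz":0},{"jaw":255,"tx":0.3,"ty":0,"tz":0,"wx":0,"wy":0,"wz":0},{"jaw":255,"tx":0.3,"ty":0,"tz":0,"wx":0,"wy":0,"wz":0},{"jaw":255,"tx":0.3,"ty":0,"tz":0,"wx":0,"wy":0,"wz":0},{"jaw":255,"tx":0.3,"ty":0,"tz":0,"wx":0,"wy":0,"wz":0},{"jaw":255,"tx":0.3,"ty":0,"tz":0,"wx":0,"wy":0,"wz":0},{"jaw":255,"tx":0.3,"ty":0,"tz":0,"wx":0,"wy":0,"wz":0}]'; python3 -c "
from h import *
st()"
```

```text
time_s: 5.53
position: [514.8, -149.2, 28.3]
eef_rot: [[0.211, 0.977, -0.001], [0.977, -0.211, -0.001], [-0.001, -0.0, -1.0]]
ft_force: [-4.5, -4.5, 4.7]
width: 27.3
t 5.53 pos [ 514.8 -149.2   28.3] bed [ -0.14 -87.34] yaw y -12.20 tilt [-0.0005 -0.0011] F bed [-3.49 -5.38] Fz 4.74 w 27.3
```

```bash
python3 -m handwheel '[{"jaw":255,"tx":0.6,"ty":0,"tz":0,"wx":0,"wy":0,"wz":0},{"jaw":255,"tx":1,"ty":0,"tz":0,"wx":0,"wy":0,"wz":0},{"jaw":255,"tx":1.4,"ty":0,"tz":0,"wx":0,"wy":0,"wz":0},{"jaw":255,"tx":1.8,"ty":0,"tz":0,"wx":0,"wy":0,"wz":0},{"jaw":255,"tx":1.8,"ty":0,"tz":0,"wx":0,"wy":0,"wz":0},{"jaw":255,"tx":1.8,"ty":0,"tz":0,"wx":0,"wy":0,"wz":0},{"jaw":255,"tx":1.8,"ty":0,"tz":0,"wx":0,"wy":0,"wz":0},{"jaw":255,"tx":1.8,"ty":0,"tz":0,"wx":0,"wy":0,"wz":0}]'; python3 -c "
from h import *
st()
for n in ('scene',):
  im=cams.camera(n)[:,:,::-1]; cv2.imwrite('pics/s3.png',cv2.resize(im[175:300,100:350],None,fx=3.2,fy=3.2))"
```

```text
time_s: 6.2
position: [517.3, -137.5, 28.3]
eef_rot: [[0.211, 0.977, -0.001], [0.977, -0.211, -0.001], [-0.002, -0.0, -1.0]]
ft_force: [-4.7, -5.9, 6.6]
width: 27.3
t 6.20 pos [ 517.3 -137.5   28.3] bed [ -0.14 -75.41] yaw y -12.20 tilt [-0.0006 -0.0014] F bed [-3.33 -6.7 ] Fz 6.57 w 27.3
```

View pics/s3.png

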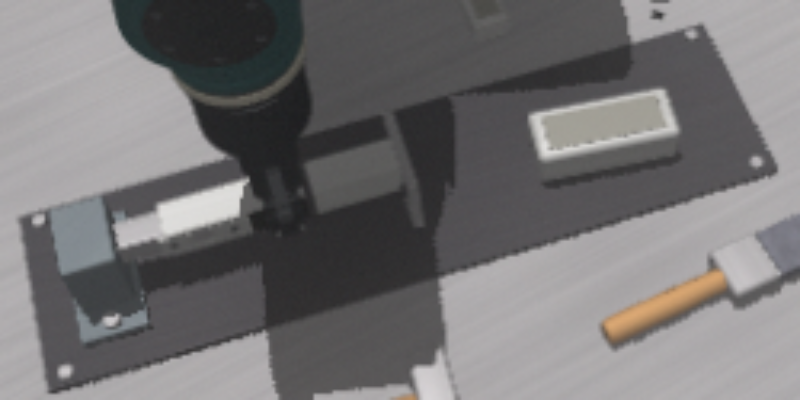

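The sleeve moves with the gripper and the gap at the bracket has grown. Next, another 15 mm up to the start of the search zone.

```bash
python3 -m handwheel '[{"jaw":255,"tx":2,"ty":0,"tz":0,"wx":0,"wy":0,"wz":0},{"jaw":255,"tx":2.2,"ty":0,"tz":0,"wx":0,"wy":0,"wz":0},{"jaw":255,"tx":2.4,"ty":0,"tz":0,"wx":0,"wy":0,"wz":0},{"jaw":255,"tx":2.4,"ty":0,"tz":0,"wx":0,"wy":0,"wz":0},{"jaw":255,"tx":2.4,"ty":0,"tz":0,"wx":0,"wy":0,"wz":0},{"jaw":255,"tx":1.8,"ty":0,"tz":0,"wx":0,"wy":0,"wz":0},{"jaw":255,"tx":1,"ty":0,"tz":0,"wx":0,"wy":0,"wz":0},{"jaw":255,"tx":0.6,"ty":0,"tz":0,"wx":0,"wy":0,"wz":0}]'; python3 -c "
from h import *
st()
"
```

```text
time_s: 6.92
position: [520.4, -122.9, 28.3]
eef_rot: [[0.211, 0.977, -0.001], [0.977, -0.211, -0.001], [-0.001, -0.0, -1.0]]
ft_force: [-5.0, -4.1, 5.5]
width: 27.3
t 6.92 pos [ 520.4 -122.9   28.3] bed [ -0.18 -60.41] yaw y -12.19 tilt [-0.0007 -0.001 ] F bed [-4.   -5.01] Fz 5.52 w 27.3
```

```bash
cat > look.py <<'E'
from h import *
import sys
st(); im=cams.camera('scene')[:,:,::-1]; g=im[236:252,172:196].astype(int).sum(2)
try:
    p=np.load('last.npy'); print('diff sum',np.abs(g-p).sum(), 'max',np.abs(g-p).max())
except Exception: pass
np.save('last.npy',g)
cv2.imwrite(f'pics/{sys.argv[1]}.png',cv2.resize(im[215:275,130:220],None,fx=6,fy=6))
E
python3 -m handwheel '[{"jaw":255,"tx":0.4,"ty":0,"tz":0,"wx":0,"wy":0,"wz":0},{"jaw":255,"tx":0.4,"ty":0,"tz":0,"wx":0,"wy":0,"wz":0},{"jaw":255,"tx":0.4,"ty":0,"tz":0,"wx":0,"wy":0,"wz":0},{"jaw":255,"tx":0.4,"ty":0,"tz":0,"wx":0,"wy":0,"wz":0},{"jaw":255,"tx":0.4,"ty":0,"tz":0,"wx":0,"wy":0,"wz":0},{"jaw":255,"tx":0.4,"ty":0,"tz":0,"wx":0,"wy":0,"wz":0},{"jaw":255,"tx":0.4,"ty":0,"tz":0,"wx":0,"wy":0,"wz":0},{"jaw":255,"tx":0.4,"ty":0,"tz":0,"wx":0,"wy":0,"wz":0}]'; python3 look.py a1
```

```text
time_s: 7.58
position: [521.1, -119.7, 28.3]
eef_rot: [[0.211, 0.977, -0.001], [0.977, -0.211, -0.001], [-0.001, -0.0, -1.0]]
ft_force: [-5.1, -3.8, 7.3]
width: 26.8
t 7.58 pos [ 521.1 -119.7   28.3] bed [ -0.18 -57.18] yaw y -12.19 tilt [-0.0006 -0.0008] F bed [-4.21 -4.75] Fz 7.25 w 26.8
```

View pics/a1.png

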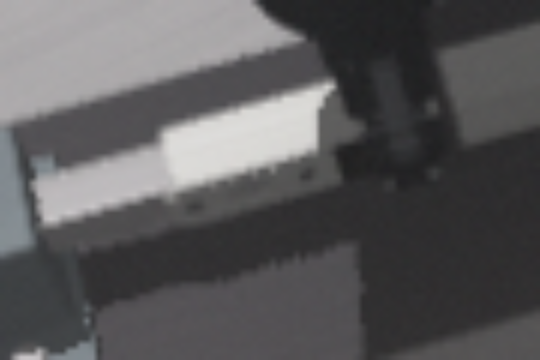

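```bash
python3 - <<'E'
from h import *
# rays on bed plane x=14
def onside(p):
    a=ray('scene',p,0);b=ray('scene',p,80); A=w2b(a);B=w2b(b); t=(14-A[:,0])/(B[:,0]-A[:,0])
    return np.c_[A[:,1]+t*(B[:,1]-A[:,1]),80*t]
c=lambda p,k,o:(np.array(p,float)+.5)/k-.5+o
print(onside(c([[150,252],[215,237],[266,220]],3.2,[100,175])).round(1))
print(onside(c([[195,205],[305,175]],6,[130,215])).round(1))
E
python3 -m handwheel '[{"jaw":255,"tx":0.3,"ty":0,"tz":0,"wx":0,"wy":0,"wz":0},{"jaw":255,"tx":0.3,"ty":0,"tz":0,"wx":0,"wy":0,"wz":0},{"jaw":255,"tx":0.3,"ty":0,"tz":0,"wx":0,"wy":0,"wz":0},{"jaw":255,"tx":0.3,"ty":0,"tz":0,"wx":0,"wy":0,"wz":0},{"jaw":255,"tx":0.2,"ty":0,"tz":0,"wx":0,"wy":0,"wz":0},{"jaw":255,"tx":0.2,"ty":0,"tz":0,"wx":0,"wy":0,"wz":0},{"jaw":255,"tx":0,"ty":0,"tz":0,"wx":0,"wy":0,"wz":0},{"jaw":255,"tx":0,"ty":0,"tz":0,"wx":0,"wy":0,"wz":0}]'; python3 look.py a2
```

```text
[[-174.9   47.3]
 [-128.7   42.2]
 [ -90.7   45. ]]
[[-138.7   47.8]
 [ -96.    46.5]]
time_s: 8.3
position: [521.4, -118.0, 28.3]
eef_rot: [[0.211, 0.977, -0.001], [0.977, -0.211, -0.001], [-0.001, -0.0, -1.0]]
ft_force: [-4.8, -2.7, 7.2]
width: 27.0
t 8.30 pos [ 521.4 -118.    28.3] bed [ -0.18 -55.48] yaw y -12.19 tilt [-0.0006 -0.0005] F bed [-4.15 -3.63] Fz 7.18 w 27.0
diff sum 3398 max 320
```

```bash
python3 -m handwheel '[{"jaw":255,"tx":0.3,"ty":0,"tz":0,"wx":0,"wy":0,"wz":0},{"jaw":255,"tx":0.3,"ty":0,"tz":0,"wx":0,"wy":0,"wz":0},{"jaw":255,"tx":0.3,"ty":0,"tz":0,"wx":0,"wy":0,"wz":0},{"jaw":255,"tx":0.3,"ty":0,"tz":0,"wx":0,"wy":0,"wz":0},{"jaw":255,"tx":0.2,"ty":0,"tz":0,"wx":0,"wy":0,"wz":0},{"jaw":255,"tx":0.2,"ty":0,"tz":0,"wx":0,"wy":0,"wz":0},{"jaw":255,"tx":0.1,"ty":0,"tz":0,"wx":0,"wy":0,"wz":0},{"jaw":255,"tx":0.1,"ty":0,"tz":0,"wx":0,"wy":0,"wz":0}]'; python3 look.py a3
```

```text
time_s: 9.02
position: [521.8, -116.4, 28.3]
eef_rot: [[0.211, 0.977, -0.001], [0.977, -0.211, -0.001], [-0.001, -0.0, -1.0]]
ft_force: [-4.7, -3.5, 5.6]
width: 27.0
t 9.02 pos [ 521.8 -116.4   28.3] bed [ -0.19 -53.78] yaw y -12.19 tilt [-0.0006 -0.0007] F bed [-3.87 -4.44] Fz 5.64 w 27.0
diff sum 3449 max 247
```

View pics/a3.png

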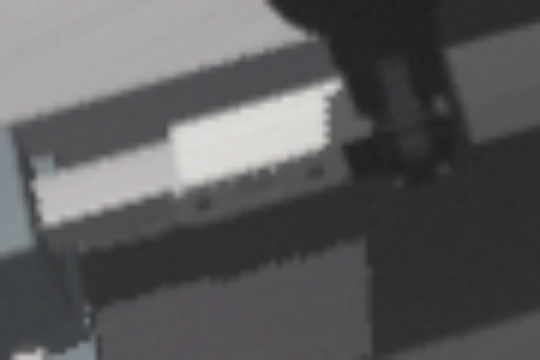

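The two small screws show at (205,200) and (316,170). No button is visible yet, so I'll go on.

```bash
python3 -m handwheel '[{"jaw":255,"tx":0.3,"ty":0,"tz":0,"wx":0,"wy":0,"wz":0},{"jaw":255,"tx":0.3,"ty":0,"tz":0,"wx":0,"wy":0,"wz":0},{"jaw":255,"tx":0.3,"ty":0,"tz":0,"wx":0,"wy":0,"wz":0},{"jaw":255,"tx":0.3,"ty":0,"tz":0,"wx":0,"wy":0,"wz":0},{"jaw":255,"tx":0.2,"ty":0,"tz":0,"wx":0,"wy":0,"wz":0},{"jaw":255,"tx":0.2,"ty":0,"tz":0,"wx":0,"wy":0,"wz":0},{"jaw":255,"tx":0.1,"ty":0,"tz":0,"wx":0,"wy":0,"wz":0},{"jaw":255,"tx":0.1,"ty":0,"tz":0,"wx":0,"wy":0,"wz":0}]'; python3 look.py a4
```

```text
time_s: 9.73
position: [522.1, -114.7, 28.3]
eef_rot: [[0.211, 0.977, -0.001], [0.977, -0.211, -0.001], [-0.001, -0.0, -1.0]]
ft_force: [-5.0, -5.1, 7.2]
width: 27.1
t 9.73 pos [ 522.1 -114.7   28.3] bed [ -0.18 -52.03] yaw y -12.19 tilt [-0.0007 -0.0009] F bed [-3.85 -6.06] Fz 7.19 w 27.1
diff sum 3362 max 259
```

```bash
python3 -m handwheel '[{"jaw":255,"tx":0.3,"ty":0,"tz":0,"wx":0,"wy":0,"wz":0},{"jaw":255,"tx":0.3,"ty":0,"tz":0,"wx":0,"wy":0,"wz":0},{"jaw":255,"tx":0.3,"ty":0,"tz":0,"wx":0,"wy":0,"wz":0},{"jaw":255,"tx":0.3,"ty":0,"tz":0,"wx":0,"wy":0,"wz":0},{"jaw":255,"tx":0.2,"ty":0,"tz":0,"wx":0,"wy":0,"wz":0},{"jaw":255,"tx":0.2,"ty":0,"tz":0,"wx":0,"wy":0,"wz":0},{"jaw":255,"tx":0.1,"ty":0,"tz":0,"wx":0,"wy":0,"wz":0},{"jaw":255,"tx":0.1,"ty":0,"tz":0,"wx":0,"wy":0,"wz":0}]'; python3 look.py a5
```

```text
time_s: 10.45
position: [522.5, -112.9, 28.3]
eef_rot: [[0.211, 0.977, -0.001], [0.977, -0.211, -0.001], [-0.001, -0.001, -1.0]]
ft_force: [-5.0, -3.6, 7.3]
width: 27.3
t 10.45 pos [ 522.5 -112.9   28.3] bed [ -0.22 -50.19] yaw y -12.19 tilt [-0.0007 -0.0008] F bed [-4.09 -4.59] Fz 7.28 w 27.3
diff sum 2662 max 217
```

View pics/a5.png

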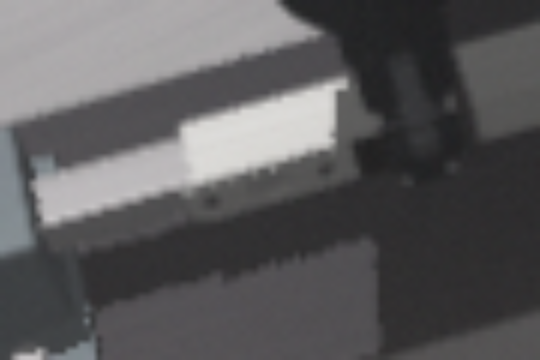

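```bash
python3 -m handwheel '[{"jaw":255,"tx":0.3,"ty":0,"tz":0,"wx":0,"wy":0,"wz":0},{"jaw":255,"tx":0.3,"ty":0,"tz":0,"wx":0,"wy":0,"wz":0},{"jaw":255,"tx":0.3,"ty":0,"tz":0,"wx":0,"wy":0,"wz":0},{"jaw":255,"tx":0.3,"ty":0,"tz":0,"wx":0,"wy":0,"wz":0},{"jaw":255,"tx":0.2,"ty":0,"tz":0,"wx":0,"wy":0,"wz":0},{"jaw":255,"tx":0.2,"ty":0,"tz":0,"wx":0,"wy":0,"wz":0},{"jaw":255,"tx":0.1,"ty":0,"tz":0,"wx":0,"wy":0,"wz":0},{"jaw":255,"tx":0.1,"ty":0,"tz":0,"wx":0,"wy":0,"wz":0}]'; python3 look.py a6
```

```text
time_s: 11.17
position: [522.9, -111.1, 28.3]
eef_rot: [[0.211, 0.977, -0.001], [0.977, -0.211, -0.001], [-0.001, -0.001, -1.0]]
ft_force: [-5.3, -4.2, 6.2]
width: 27.1
t 11.17 pos [ 522.9 -111.1   28.3] bed [ -0.2  -48.44] yaw y -12.19 tilt [-0.0007 -0.0009] F bed [-4.34 -5.18] Fz 6.19 w 27.1
diff sum 3360 max 269
```

```bash
python3 -m handwheel '[{"jaw":255,"tx":0.3,"ty":0,"tz":0,"wx":0,"wy":0,"wz":0},{"jaw":255,"tx":0.3,"ty":0,"tz":0,"wx":0,"wy":0,"wz":0},{"jaw":255,"tx":0.3,"ty":0,"tz":0,"wx":0,"wy":0,"wz":0},{"jaw":255,"tx":0.3,"ty":0,"tz":0,"wx":0,"wy":0,"wz":0},{"jaw":255,"tx":0.2,"ty":0,"tz":0,"wx":0,"wy":0,"wz":0},{"jaw":255,"tx":0.2,"ty":0,"tz":0,"wx":0,"wy":0,"wz":0},{"jaw":255,"tx":0.1,"ty":0,"tz":0,"wx":0,"wy":0,"wz":0},{"jaw":255,"tx":0.1,"ty":0,"tz":0,"wx":0,"wy":0,"wz":0}]'; python3 look.py a7
```

```text
time_s: 11.88
position: [523.2, -109.3, 28.3]
eef_rot: [[0.211, 0.977, -0.001], [0.977, -0.211, -0.001], [-0.001, -0.001, -1.0]]
ft_force: [-4.6, -2.7, 7.4]
width: 27.3
t 11.88 pos [ 523.2 -109.3   28.3] bed [ -0.24 -46.59] yaw y -12.19 tilt [-0.0008 -0.0007] F bed [-3.91 -3.58] Fz 7.42 w 27.3
diff sum 2916 max 243
```

View pics/a7.png

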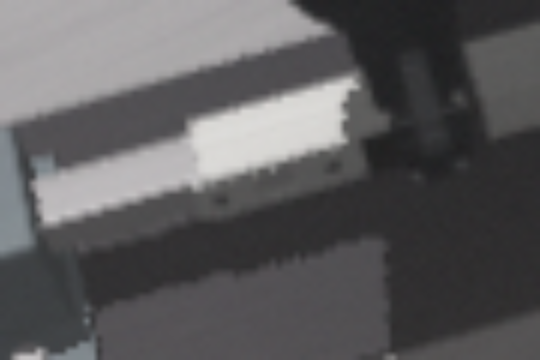

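```bash
python3 -m handwheel '[{"jaw":255,"tx":0.3,"ty":0,"tz":0,"wx":0,"wy":0,"wz":0},{"jaw":255,"tx":0.3,"ty":0,"tz":0,"wx":0,"wy":0,"wz":0},{"jaw":255,"tx":0.3,"ty":0,"tz":0,"wx":0,"wy":0,"wz":0},{"jaw":255,"tx":0.3,"ty":0,"tz":0,"wx":0,"wy":0,"wz":0},{"jaw":255,"tx":0.2,"ty":0,"tz":0,"wx":0,"wy":0,"wz":0},{"jaw":255,"tx":0.2,"ty":0,"tz":0,"wx":0,"wy":0,"wz":0},{"jaw":255,"tx":0.1,"ty":0,"tz":0,"wx":0,"wy":0,"wz":0},{"jaw":255,"tx":0.1,"ty":0,"tz":0,"wx":0,"wy":0,"wz":0}]'; python3 look.py a8
```

```text
time_s: 12.6
position: [523.6, -107.6, 28.3]
eef_rot: [[0.211, 0.977, -0.001], [0.977, -0.211, -0.001], [-0.001, -0.001, -1.0]]
ft_force: [-5.5, -3.9, 6.4]
width: 27.2
t 12.60 pos [ 523.6 -107.6   28.3] bed [ -0.21 -44.79] yaw y -12.19 tilt [-0.0007 -0.0008] F bed [-4.59 -4.97] Fz 6.43 w 27.2
diff sum 2965 max 302
```

```bash
python3 -m handwheel '[{"jaw":255,"tx":0.3,"ty":0,"tz":0,"wx":0,"wy":0,"wz":0},{"jaw":255,"tx":0.3,"ty":0,"tz":0,"wx":0,"wy":0,"wz":0},{"jaw":255,"tx":0.3,"ty":0,"tz":0,"wx":0,"wy":0,"wz":0},{"jaw":255,"tx":0.3,"ty":0,"tz":0,"wx":0,"wy":0,"wz":0},{"jaw":255,"tx":0.2,"ty":0,"tz":0,"wx":0,"wy":0,"wz":0},{"jaw":255,"tx":0.2,"ty":0,"tz":0,"wx":0,"wy":0,"wz":0},{"jaw":255,"tx":0.1,"ty":0,"tz":0,"wx":0,"wy":0,"wz":0},{"jaw":255,"tx":0.1,"ty":0,"tz":0,"wx":0,"wy":0,"wz":0}]'; python3 look.py a9
```

```text
time_s: 13.32
position: [524.0, -105.9, 28.3]
eef_rot: [[0.211, 0.977, -0.001], [0.977, -0.211, -0.001], [-0.001, -0.001, -1.0]]
ft_force: [-5.0, -3.3, 7.1]
width: 27.4
t 13.32 pos [ 524.  -105.9   28.3] bed [ -0.21 -43.03] yaw y -12.19 tilt [-0.0007 -0.0008] F bed [-4.22 -4.22] Fz 7.07 w 27.4
diff sum 2630 max 298
```

View pics/a9.png

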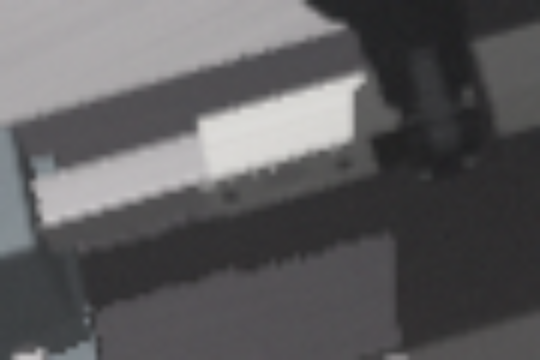

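```bash
python3 -m handwheel '[{"jaw":255,"tx":0.3,"ty":0,"tz":0,"wx":0,"wy":0,"wz":0},{"jaw":255,"tx":0.3,"ty":0,"tz":0,"wx":0,"wy":0,"wz":0},{"jaw":255,"tx":0.3,"ty":0,"tz":0,"wx":0,"wy":0,"wz":0},{"jaw":255,"tx":0.3,"ty":0,"tz":0,"wx":0,"wy":0,"wz":0},{"jaw":255,"tx":0.2,"ty":0,"tz":0,"wx":0,"wy":0,"wz":0},{"jaw":255,"tx":0.2,"ty":0,"tz":0,"wx":0,"wy":0,"wz":0},{"jaw":255,"tx":0.1,"ty":0,"tz":0,"wx":0,"wy":0,"wz":0},{"jaw":255,"tx":0.1,"ty":0,"tz":0,"wx":0,"wy":0,"wz":0}]'; python3 look.py b1
```

```text
time_s: 14.03
position: [524.3, -104.0, 28.3]
eef_rot: [[0.211, 0.977, -0.001], [0.977, -0.211, -0.001], [-0.001, -0.001, -1.0]]
ft_force: [-3.4, -3.1, 7.5]
width: 27.3
t 14.03 pos [ 524.3 -104.    28.3] bed [ -0.23 -41.18] yaw y -12.19 tilt [-0.0008 -0.0007] F bed [-2.7  -3.74] Fz 7.46 w 27.3
diff sum 2626 max 237
```

View pics/b1.png

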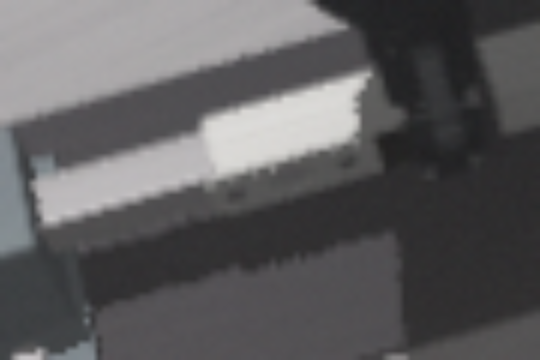

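```bash
python3 -m handwheel '[{"jaw":255,"tx":0.3,"ty":0,"tz":0,"wx":0,"wy":0,"wz":0},{"jaw":255,"tx":0.3,"ty":0,"tz":0,"wx":0,"wy":0,"wz":0},{"jaw":255,"tx":0.3,"ty":0,"tz":0,"wx":0,"wy":0,"wz":0},{"jaw":255,"tx":0.3,"ty":0,"tz":0,"wx":0,"wy":0,"wz":0},{"jaw":255,"tx":0.2,"ty":0,"tz":0,"wx":0,"wy":0,"wz":0},{"jaw":255,"tx":0.1,"ty":0,"tz":0,"wx":0,"wy":0,"wz":0},{"jaw":255,"tx":0.1,"ty":0,"tz":0,"wx":0,"wy":0,"wz":0},{"jaw":255,"tx":0,"ty":0,"tz":0,"wx":0,"wy":0,"wz":0}]'; python3 look.py b2
```

```text
time_s: 14.75
position: [524.7, -102.4, 28.3]
eef_rot: [[0.211, 0.977, -0.001], [0.977, -0.211, -0.001], [-0.001, -0.001, -1.0]]
ft_force: [-5.7, -3.4, 7.5]
width: 26.8
t 14.75 pos [ 524.7 -102.4   28.3] bed [ -0.21 -39.52] yaw y -12.19 tilt [-0.0007 -0.0006] F bed [-4.85 -4.45] Fz 7.55 w 26.8
diff sum 2405 max 226
```

View pics/b2.png

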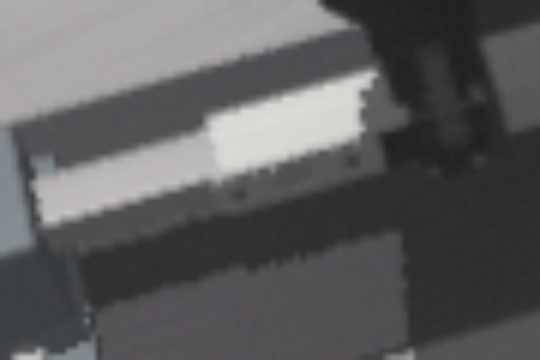

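```bash
python3 -m handwheel '[{"jaw":255,"tx":0.3,"ty":0,"tz":0,"wx":0,"wy":0,"wz":0},{"jaw":255,"tx":0.3,"ty":0,"tz":0,"wx":0,"wy":0,"wz":0},{"jaw":255,"tx":0.3,"ty":0,"tz":0,"wx":0,"wy":0,"wz":0},{"jaw":255,"tx":0.3,"ty":0,"tz":0,"wx":0,"wy":0,"wz":0},{"jaw":255,"tx":0.2,"ty":0,"tz":0,"wx":0,"wy":0,"wz":0},{"jaw":255,"tx":0.1,"ty":0,"tz":0,"wx":0,"wy":0,"wz":0},{"jaw":255,"tx":0.1,"ty":0,"tz":0,"wx":0,"wy":0,"wz":0},{"jaw":255,"tx":0,"ty":0,"tz":0,"wx":0,"wy":0,"wz":0}]'; python3 look.py b3
```

```text
time_s: 15.47
position: [525.1, -100.8, 28.3]
eef_rot: [[0.211, 0.977, -0.001], [0.977, -0.211, -0.0], [-0.001, -0.001, -1.0]]
ft_force: [-5.0, -2.1, 7.1]
width: 27.3
t 15.47 pos [ 525.1 -100.8   28.3] bed [ -0.21 -37.82] yaw y -12.19 tilt [-0.0007 -0.0004] F bed [-4.47 -3.08] Fz 7.13 w 27.3
diff sum 2390 max 238
```

View pics/b3.png

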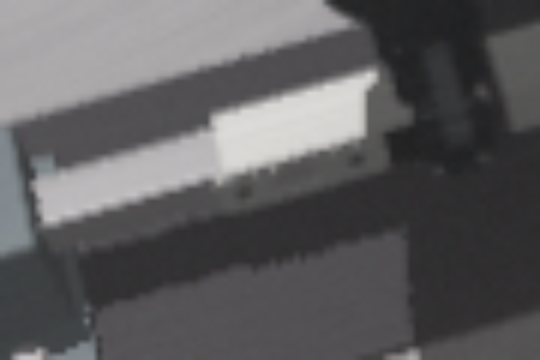

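```bash
python3 -m handwheel '[{"jaw":255,"tx":0.3,"ty":0,"tz":0,"wx":0,"wy":0,"wz":0},{"jaw":255,"tx":0.3,"ty":0,"tz":0,"wx":0,"wy":0,"wz":0},{"jaw":255,"tx":0.3,"ty":0,"tz":0,"wx":0,"wy":0,"wz":0},{"jaw":255,"tx":0.3,"ty":0,"tz":0,"wx":0,"wy":0,"wz":0},{"jaw":255,"tx":0.2,"ty":0,"tz":0,"wx":0,"wy":0,"wz":0},{"jaw":255,"tx":0.1,"ty":0,"tz":0,"wx":0,"wy":0,"wz":0},{"jaw":255,"tx":0.1,"ty":0,"tz":0,"wx":0,"wy":0,"wz":0},{"jaw":255,"tx":0,"ty":0,"tz":0,"wx":0,"wy":0,"wz":0}]'; python3 look.py b4
```

```text
time_s: 16.18
position: [525.4, -99.1, 28.4]
eef_rot: [[0.211, 0.977, -0.001], [0.977, -0.211, -0.0], [-0.0, -0.001, -1.0]]
ft_force: [-4.9, -1.3, 6.9]
width: 27.2
t 16.18 pos [525.4 -99.1  28.4] bed [ -0.21 -36.16] yaw y -12.19 tilt [-0.0006 -0.0003] F bed [-4.55 -2.3 ] Fz 6.93 w 27.2
diff sum 2573 max 267
```

View pics/b4.png

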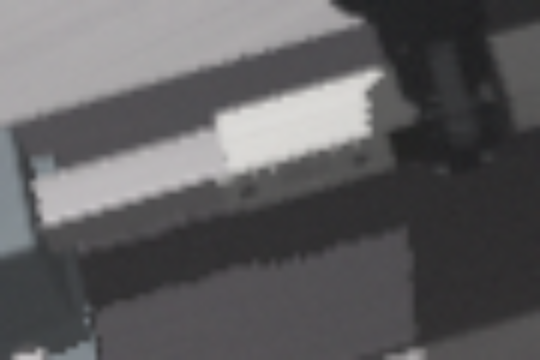

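```bash
python3 -m handwheel '[{"jaw":255,"tx":0.3,"ty":0,"tz":0,"wx":0,"wy":0,"wz":0},{"jaw":255,"tx":0.3,"ty":0,"tz":0,"wx":0,"wy":0,"wz":0},{"jaw":255,"tx":0.2,"ty":0,"tz":0,"wx":0,"wy":0,"wz":0},{"jaw":255,"tx":0.2,"ty":0,"tz":0,"wx":0,"wy":0,"wz":0},{"jaw":255,"tx":0.1,"ty":0,"tz":0,"wx":0,"wy":0,"wz":0},{"jaw":255,"tx":0,"ty":0,"tz":0,"wx":0,"wy":0,"wz":0},{"jaw":255,"tx":0,"ty":0,"tz":0,"wx":0,"wy":0,"wz":0},{"jaw":255,"tx":0,"ty":0,"tz":0,"wx":0,"wy":0,"wz":0}]'; python3 look.py b5
python3 - <<'E'
import cv2,numpy as np
r=[cv2.imread(f'pics/{n}.png')[120:230,230:400] for n in ('b3','b4','b5')]
cv2.imwrite('pics/cmp.png',cv2.resize(np.clip(np.vstack(r).astype(float)*2-60,0,255).astype('uint8'),None,fx=1.8,fy=1.8))
E
```

```text
time_s: 16.9
position: [525.7, -97.6, 28.3]
eef_rot: [[0.211, 0.978, -0.0], [0.978, -0.211, 0.001], [0.001, -0.001, -1.0]]
ft_force: [-4.8, 1.8, 8.1]
width: 27.2
t 16.90 pos [525.7 -97.6  28.3] bed [ -0.22 -34.64] yaw y -12.17 tilt [-0.0004  0.0006] F bed [-5.09  0.77] Fz 8.12 w 27.2
diff sum 2147 max 229
```

View pics/cmp.png

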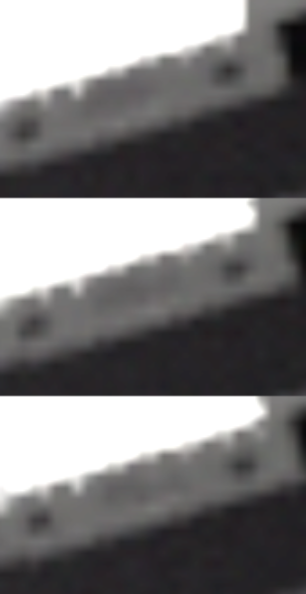

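```bash
python3 -m handwheel '[{"jaw":255,"tx":0.2,"ty":0,"tz":0,"wx":0,"wy":0,"wz":0},{"jaw":255,"tx":0.2,"ty":0,"tz":0,"wx":0,"wy":0,"wz":0},{"jaw":255,"tx":0.2,"ty":0,"tz":0,"wx":0,"wy":0,"wz":0},{"jaw":255,"tx":0.2,"ty":0,"tz":0,"wx":0,"wy":0,"wz":0},{"jaw":255,"tx":0,"ty":0,"tz":0,"wx":0,"wy":0,"wz":0},{"jaw":255,"tx":0,"ty":0,"tz":0,"wx":0,"wy":0,"wz":0},{"jaw":255,"tx":0,"ty":0,"tz":0,"wx":0,"wy":0,"wz":0},{"jaw":255,"tx":0,"ty":0,"tz":0,"wx":0,"wy":0,"wz":0}]'; python3 look.py b6
python3 - <<'E'
import cv2,numpy as np
r=[cv2.imread(f'pics/{n}.png')[120:230,230:400] for n in ('b4','b5','b6')]
cv2.imwrite('pics/cmp2.png',cv2.resize(np.clip(np.vstack(r).astype(float)*2-60,0,255).astype('uint8'),None,fx=1.8,fy=1.8))
E
```

```text
time_s: 17.62
position: [525.9, -96.7, 28.3]
eef_rot: [[0.211, 0.978, -0.0], [0.978, -0.211, 0.001], [0.001, -0.001, -1.0]]
ft_force: [-3.2, 3.2, 7.7]
width: 27.1
t 17.62 pos [525.9 -96.7  28.3] bed [ -0.25 -33.67] yaw y -12.17 tilt [-0.0003  0.001 ] F bed [-3.79  2.49] Fz 7.71 w 27.1
diff sum 1695 max 100
```

View pics/cmp2.png

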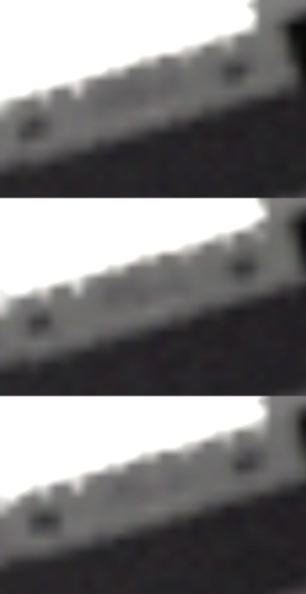

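```bash
python3 -m handwheel '[{"jaw":255,"tx":0.2,"ty":0,"tz":0,"wx":0,"wy":0,"wz":0},{"jaw":255,"tx":0.2,"ty":0,"tz":0,"wx":0,"wy":0,"wz":0},{"jaw":255,"tx":0.2,"ty":0,"tz":0,"wx":0,"wy":0,"wz":0},{"jaw":255,"tx":0.2,"ty":0,"tz":0,"wx":0,"wy":0,"wz":0},{"jaw":255,"tx":0,"ty":0,"tz":0,"wx":0,"wy":0,"wz":0},{"jaw":255,"tx":0,"ty":0,"tz":0,"wx":0,"wy":0,"wz":0},{"jaw":255,"tx":0,"ty":0,"tz":0,"wx":0,"wy":0,"wz":0},{"jaw":255,"tx":0,"ty":0,"tz":0,"wx":0,"wy":0,"wz":0}]'; python3 look.py b7
python3 - <<'E'
import cv2,numpy as np
r=[cv2.imread(f'pics/{n}.png')[120:230,230:400] for n in ('b5','b6','b7')]
cv2.imwrite('pics/cmp3.png',cv2.resize(np.clip(np.vstack(r).astype(float)*2-60,0,255).astype('uint8'),None,fx=1.8,fy=1.8))
E
```

```text
time_s: 18.33
position: [526.0, -96.1, 28.3]
eef_rot: [[0.211, 0.978, -0.0], [0.978, -0.211, 0.001], [0.001, -0.001, -1.0]]
ft_force: [-3.5, 2.2, 7.1]
width: 27.5
t 18.33 pos [526.  -96.1  28.3] bed [ -0.24 -33.03] yaw y -12.17 tilt [-0.0004  0.0007] F bed [-3.86  1.46] Fz 7.05 w 27.5
diff sum 1260 max 22
```

View pics/cmp3.png

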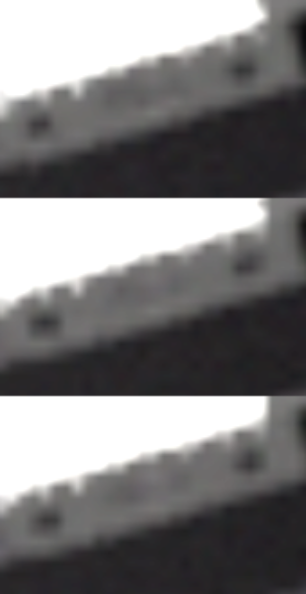

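```bash
python3 -m handwheel '[{"jaw":255,"tx":0.3,"ty":0,"tz":0,"wx":0,"wy":0,"wz":0},{"jaw":255,"tx":0.3,"ty":0,"tz":0,"wx":0,"wy":0,"wz":0},{"jaw":255,"tx":0.3,"ty":0,"tz":0,"wx":0,"wy":0,"wz":0},{"jaw":255,"tx":0.3,"ty":0,"tz":0,"wx":0,"wy":0,"wz":0},{"jaw":255,"tx":0,"ty":0,"tz":0,"wx":0,"wy":0,"wz":0},{"jaw":255,"tx":0,"ty":0,"tz":0,"wx":0,"wy":0,"wz":0},{"jaw":255,"tx":0,"ty":0,"tz":0,"wx":0,"wy":0,"wz":0},{"jaw":255,"tx":0,"ty":0,"tz":0,"wx":0,"wy":0,"wz":0}]'; python3 look.py b8
python3 - <<'E'
import cv2,numpy as np
r=[cv2.imread(f'pics/{n}.png')[120:230,230:400] for n in ('b6','b7','b8')]
cv2.imwrite('pics/cmp4.png',cv2.resize(np.clip(np.vstack(r).astype(float)*2-60,0,255).astype('uint8'),None,fx=1.8,fy=1.8))
E
```

```text
time_s: 19.05
position: [526.2, -95.0, 28.3]
eef_rot: [[0.211, 0.978, -0.001], [0.978, -0.211, 0.0], [0.0, -0.001, -1.0]]
ft_force: [-4.5, 1.7, 7.8]
width: 26.9
t 19.05 pos [526.2 -95.   28.3] bed [ -0.26 -31.95] yaw y -12.17 tilt [-0.0006  0.0004] F bed [-4.79  0.76] Fz 7.77 w 26.9
diff sum 3690 max 236
```

View pics/cmp4.png

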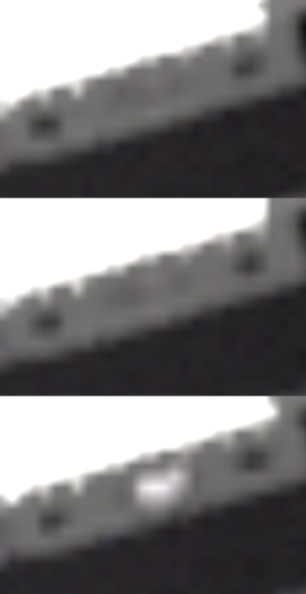

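The button popped out: a bright blob at (160,485) in the strip, which is crop (319,168), exactly where it should be. Force along the bed is near 0. I'll move a hair further into the play, then look.

```bash
python3 -m handwheel '[{"jaw":255,"tx":0.2,"ty":0,"tz":0,"wx":0,"wy":0,"wz":0},{"jaw":255,"tx":0.2,"ty":0,"tz":0,"wx":0,"wy":0,"wz":0},{"jaw":255,"tx":0.2,"ty":0,"tz":0,"wx":0,"wy":0,"wz":0},{"jaw":255,"tx":0,"ty":0,"tz":0,"wx":0,"wy":0,"wz":0},{"jaw":255,"tx":0,"ty":0,"tz":0,"wx":0,"wy":0,"wz":0},{"jaw":255,"tx":0,"ty":0,"tz":0,"wx":0,"wy":0,"wz":0},{"jaw":255,"tx":0,"ty":0,"tz":0,"wx":0,"wy":0,"wz":0},{"jaw":255,"tx":0,"ty":0,"tz":0,"wx":0,"wy":0,"wz":0}]'; python3 look.py b9
python3 - <<'E'
import cv2,numpy as np
a=cv2.imread('pics/scene0.png')[215:275,130:220]; a=cv2.resize(a,None,fx=6,fy=6)
r=[a[120:230,230:400]]+[cv2.imread(f'pics/{n}.png')[120:230,230:400] for n in ('b8','b9')]
cv2.imwrite('pics/cmp5.png',cv2.resize(np.clip(np.vstack(r).astype(float)*1.6-40,0,255).astype('uint8'),None,fx=1.8,fy=1.8))
E
```

```text
time_s: 19.77
position: [526.3, -94.6, 28.3]
eef_rot: [[0.211, 0.977, -0.001], [0.977, -0.211, -0.0], [-0.0, -0.001, -1.0]]
ft_force: [-5.6, -1.7, 7.8]
width: 27.0
t 19.77 pos [526.3 -94.6  28.3] bed [ -0.28 -31.58] yaw y -12.18 tilt [-0.0007 -0.0001] F bed [-5.15 -2.82] Fz 7.82 w 27.0
diff sum 1130 max 24
```

View pics/cmp5.png

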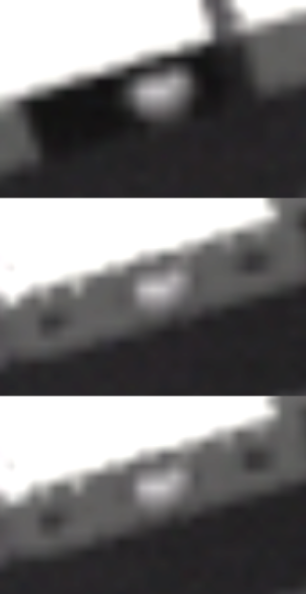

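```bash
python3 - <<'E'
from h import *
ims={'s0':cv2.imread('pics/scene0.png').astype(int).sum(2)[236:252,172:196]}
ims['now']=np.load('last.npy')
for k,g in ims.items():
    print(k); print((g[2:13,5:18]//3))
# expected tip out vs 2 mm in, pixels
for x in (21,19,14):
    print(x,proj('scene',[[*b2w(x,-90),48]])-[172,236])
E
```

```text
s0
[[202 204 201 202 201 199 200 197 182 177 158  73  74]
 [202 201 201 199 184 177 171 163 105  88  44  47  55]
 [200 184 178 166 118  91  50  43  40  36  38  42  46]
 [166 120  91  45  46  58  65  86  70  39  37  41  46]
 [ 37  36  41  62  98 115 118 134 104  50  36  37  42]
 [ 36  36  48  84 137 151 148 120  93  54  38  38  44]
 [ 39  38  48  71 111 118 115  99  72  42  40  40  45]
 [ 35  37  39  46  76  85  84  72  57  40  42  43  48]
 [ 38  37  37  42  42  55  58  55  50  49  49  47  47]
 [ 38  40  43  47  44  52  48  47  47  48  47  48  47]
 [ 44  47  47  49  48  48  48  48  48  49  46  47  49]]
now
[[214 214 214 213 212 210 212 209 197 193 176 135 130]
 [213 213 212 210 195 193 186 179 138 125  87  92 104]
 [211 194 194 181 133 129  87  90 103  86  86  85  85]
 [181 132 130  87  85  88  88 106  94  83  84  84  83]
 [ 88  86  84  84 111 119 123 139 111  75  85  84  82]
 [ 85  85  81  87 143 155 153 126  99  79  84  85  83]
 [ 85  85  79  84 116 123 120 105  83  82  78  79  73]
 [ 85  85  85  86  88  96  90  76  73  74  61  57  48]
 [ 86  86  84  83  72  73  68  55  60  47  48  49  47]
 [ 78  80  75  67  59  53  49  48  46  50  49  49  47]
 [ 60  59  46  48  49  49  48  49  49  47  48  48  47]]
21 [[11.56017799  9.19018932]]
19 [[11.36283438  8.46821736]]
14 [[10.87151745  6.66970832]]
```

The button's pixel pattern matches the starting picture (same pixels, same values), so it is fully out. Only sleeve friction remains, about 2.8 N. Releasing and rising.

```bash
python3 -m handwheel '[{"jaw":0,"tx":0,"ty":0,"tz":0,"wx":0,"wy":0,"wz":0},{"jaw":0,"tx":0,"ty":0,"tz":0,"wx":0,"wy":0,"wz":0},{"jaw":0,"tx":0,"ty":0,"tz":0,"wx":0,"wy":0,"wz":0},{"jaw":0,"tx":0,"ty":0,"tz":-10,"wx":0,"wy":0,"wz":0},{"jaw":0,"tx":0,"ty":0,"tz":-22,"wx":0,"wy":0,"wz":0},{"jaw":0,"tx":0,"ty":0,"tz":-22,"wx":0,"wy":0,"wz":0},{"jaw":0,"tx":0,"ty":0,"tz":-22,"wx":0,"wy":0,"wz":0},{"jaw":0,"tx":0,"ty":0,"tz":-14,"wx":0,"wy":0,"wz":0}]'; python3 -c "
from h import *
st();b=b2w(10.5,168.9); plan([*b,70],-18,8)
im=cams.camera('scene')[:,:,::-1]; cv2.imwrite('pics/c1.png',cv2.resize(im[100:300,80:350],None,fx=2.9,fy=2.9))
t=cams.camera('top')[:,:,::-1]; cv2.imwrite('pics/c1t.png',t)"
```

```text
time_s: 20.48
position: [527.3, -94.7, 120.2]
eef_rot: [[0.211, 0.977, 0.002], [0.977, -0.211, -0.0], [0.0, 0.002, -1.0]]
ft_force: [0.3, -0.7, 0.3]
width: 85.1
t 20.48 pos [527.3 -94.7 120.2] bed [  0.71 -31.48] yaw y -12.19 tilt [ 0.0017 -0.0003] F bed [ 0.43 -0.61] Fz 0.26 w 85.1
rows 8 t [2.509e+01 1.000e-02 6.270e+00] w [ 0.0002 -0.      0.0127] | total t [200.42   8.95  50.21] w [ 1.700e-03 -1.000e-04  1.015e-01]
```

View pics/c1.png

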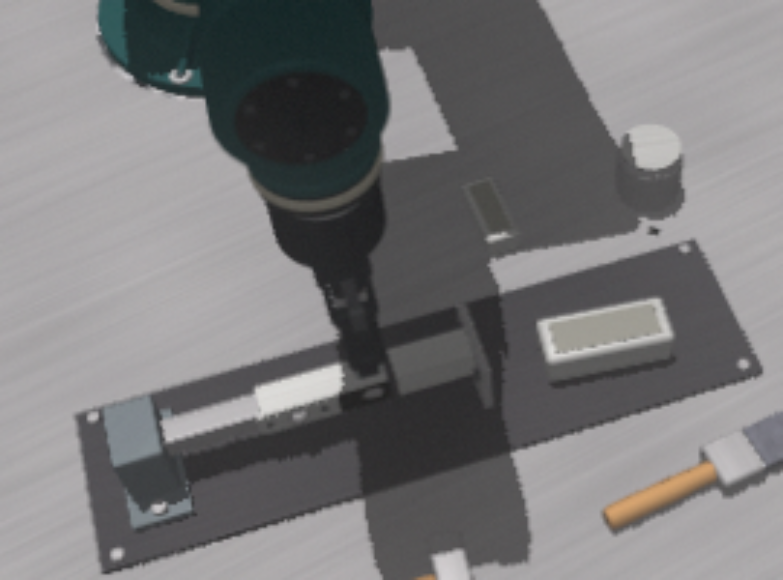

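The sleeve is out, the button shows at (300,415), and the ingot is untouched. Moving over the ingot.

```bash
python3 -m handwheel '[{"jaw":0,"tx":25.1,"ty":0,"tz":4,"wx":0,"wy":0,"wz":0.0127},{"jaw":0,"tx":25.1,"ty":0,"tz":4,"wx":0,"wy":0,"wz":0.0127},{"jaw":0,"tx":25.1,"ty":0,"tz":4,"wx":0,"wy":0,"wz":0.0127},{"jaw":0,"tx":25.1,"ty":0,"tz":4,"wx":0,"wy":0,"wz":0.0127},{"jaw":0,"tx":25.1,"ty":0,"tz":4,"wx":0,"wy":0,"wz":0.0127},{"jaw":0,"tx":25.1,"ty":0,"tz":10,"wx":0,"wy":0,"wz":0.0127},{"jaw":0,"tx":25.1,"ty":0,"tz":10,"wx":0,"wy":0,"wz":0.0127},{"jaw":0,"tx":25.1,"ty":0,"tz":10,"wx":0,"wy":0,"wz":0.0127}]'; python3 -c "
from h import *
st();b=b2w(10.5,168.9); plan([*b,10],-18,5)
im=cams.camera('scene')[:,:,::-1]; cv2.imwrite('pics/c2.png',cv2.resize(im[100:300,80:350],None,fx=2.9,fy=2.9))
t=cams.camera('top')[:,:,::-1]; cv2.imwrite('pics/c2t.png',cv2.resize(t[160:280,195:440],None,fx=3.2,fy=3.2))"
```

```text
time_s: 21.25
position: [577.5, 100.8, 66.9]
eef_rot: [[0.31, 0.951, -0.001], [0.951, -0.31, 0.0], [-0.0, -0.001, -1.0]]
ft_force: [-0.3, -0.7, 0.3]
width: 85.5
t 21.25 pos [577.5 100.8  66.9] bed [  9.35 170.2 ] yaw y -18.04 tilt [-0.0009  0.0001] F bed [-0.18 -0.76] Fz 0.33 w 85.5
rows 5 t [-0.23  0.26 11.37] w [-0.0002  0.     -0.0001] | total t [-1.16  1.33 56.86] w [-0.0009  0.0002 -0.0007]
```

View pics/c2.png

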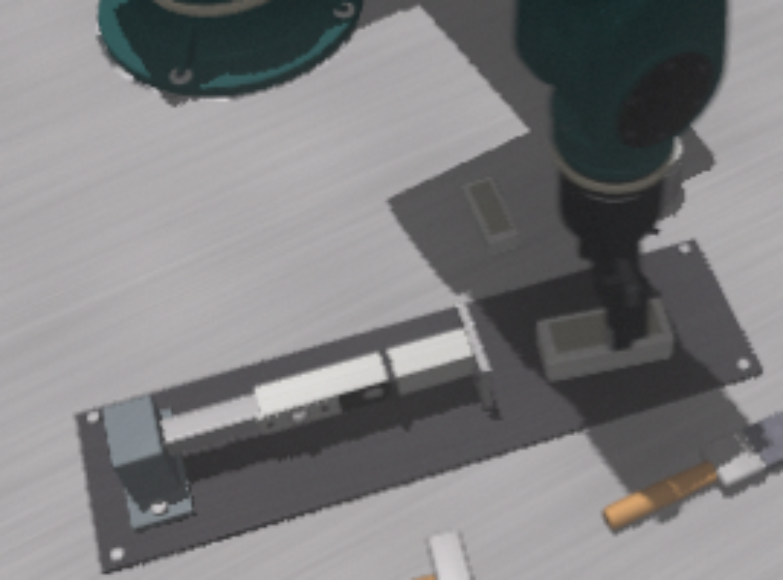

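View pics/c2t.png

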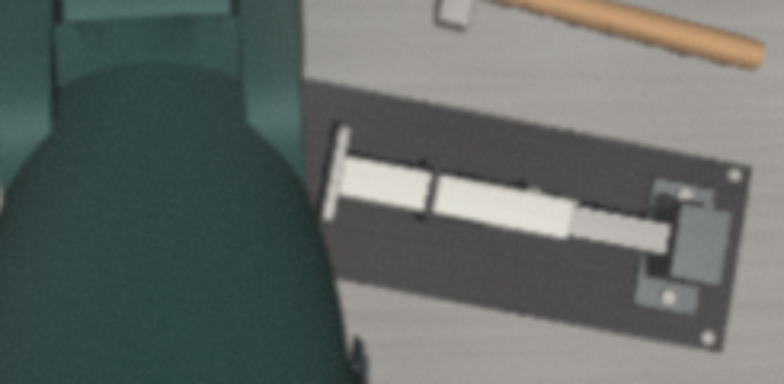

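The gripper is centred over the ingot, and the stop, button and bystanders look fine. Descending and closing partly.

```bash
python3 -m handwheel '[{"jaw":0,"tx":-1.2,"ty":1.3,"tz":12,"wx":0,"wy":0,"wz":0},{"jaw":0,"tx":0,"ty":0,"tz":14,"wx":0,"wy":0,"wz":0},{"jaw":0,"tx":0,"ty":0,"tz":14,"wx":0,"wy":0,"wz":0},{"jaw":0,"tx":0,"ty":0,"tz":10,"wx":0,"wy":0,"wz":0},{"jaw":0,"tx":0,"ty":0,"tz":4,"wx":0,"wy":0,"wz":0},{"jaw":0,"tx":0,"ty":0,"tz":1,"wx":0,"wy":0,"wz":0},{"jaw":60,"tx":0,"ty":0,"tz":0,"wx":0,"wy":0,"wz":0},{"jaw":80,"tx":0,"ty":0,"tz":0,"wx":0,"wy":0,"wz":0}]'; python3 - <<'E'
from h import *
st()
T=lambda p:(np.array(p,float)+.5)/3.2-.5+[195,160]
a=w2b(ray('top',T([[432,143],[410,236]]),67)); b=w2b(ray('top',T([[347,127],[326,220]]),67)); print(a.round(1),b.round(1),(b-a).round(1))
a=w2b(ray('top',T([[516,185],[509,236]]),66)); b=w2b(ray('top',T([[435,170],[428,221]]),66)); print((b-a).round(1))
E
```

```text
time_s: 22.02
position: [579.0, 97.8, 13.8]
eef_rot: [[0.309, 0.951, 0.001], [0.951, -0.309, 0.0], [0.0, 0.001, -1.0]]
ft_force: [0.1, -0.2, -0.4]
width: 63.7
t 22.02 pos [579.   97.8  13.8] bed [ 11.36 167.64] yaw y -18.01 tilt [0.0008 0.    ] F bed [ 0.13 -0.13] Fz -0.38 w 63.7
[[ 34.1  -5.5]
 [-36.4  -2. ]] [[ 33.5  58.3]
 [-36.7  60.7]] [[-0.5 63.8]
 [-0.3 62.7]]
[[-0.7 61. ]
 [-0.6 60.8]]
```

```bash
python3 -m handwheel '[{"jaw":80,"tx":0,"ty":0,"tz":2,"wx":0,"wy":0,"wz":0},{"jaw":100,"tx":0,"ty":0,"tz":1.5,"wx":0,"wy":0,"wz":0},{"jaw":120,"tx":0,"ty":0,"tz":0,"wx":0,"wy":0,"wz":0},{"jaw":140,"tx":0,"ty":0,"tz":0,"wx":0,"wy":0,"wz":0},{"jaw":160,"tx":0,"ty":0,"tz":0,"wx":0,"wy":0,"wz":0},{"jaw":255,"tx":0,"ty":0,"tz":0,"wx":0,"wy":0,"wz":0},{"jaw":255,"tx":0,"ty":0,"tz":0,"wx":0,"wy":0,"wz":0},{"jaw":255,"tx":0,"ty":0,"tz":0,"wx":0,"wy":0,"wz":0}]'; python3 - <<'E'
from h import *
st(); b=b2w(0,64.5+55+8); plan([*b,10],-12,16)
im=cams.camera('scene')[:,:,::-1]; cv2.imwrite('pics/d1.png',cv2.resize(im[150:270,200:360],None,fx=4.5,fy=4.5))
E
```

```text
time_s: 22.68
position: [578.7, 97.9, 10.0]
eef_rot: [[0.309, 0.951, 0.0], [0.951, -0.309, 0.0], [0.0, 0.0, -1.0]]
ft_force: [-2.2, 0.1, 5.1]
width: 44.7
t 22.68 pos [578.7  97.9  10. ] bed [ 11.04 167.68] yaw y -18.00 tilt [0.0002 0.0001] F bed [-2.21 -0.36] Fz 5.08 w 44.7
rows 16 t [-2.55 -0.55 -0.  ] w [ 0.     -0.     -0.0065] | total t [-4.111e+01 -6.750e+00 -1.000e-02] w [ 2.000e-04 -1.000e-04 -1.047e-01]
```

View pics/d1.png

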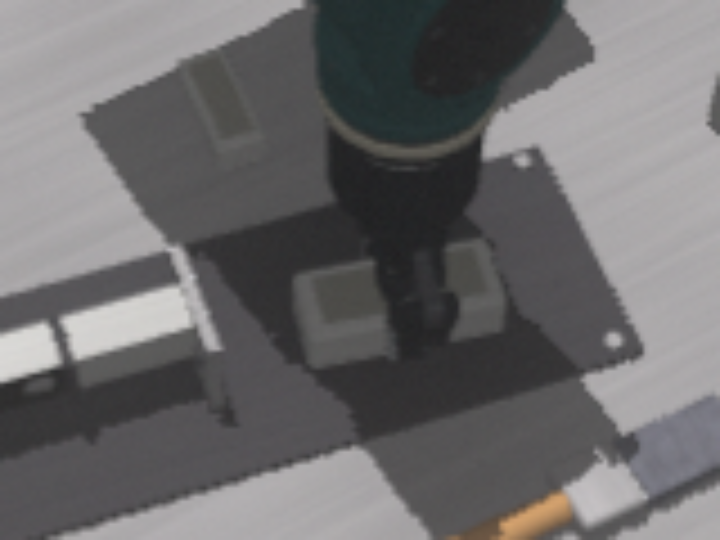

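Gripped at 44.7 mm, which matches the 46 mm ingot. Now I'll draw it back toward the stop while squaring it.

```bash
python3 -m handwheel '[{"jaw":255,"tx":-1.5,"ty":-0.5,"tz":0,"wx":0,"wy":0,"wz":-0.0065},{"jaw":255,"tx":-2.5,"ty":-0.5,"tz":0,"wx":0,"wy":0,"wz":-0.0065},{"jaw":255,"tx":-2.5,"ty":-0.5,"tz":0,"wx":0,"wy":0,"wz":-0.0065},{"jaw":255,"tx":-2.5,"ty":-0.5,"tz":0,"wx":0,"wy":0,"wz":-0.0065},{"jaw":255,"tx":-2.5,"ty":-0.6,"tz":0,"wx":0,"wy":0,"wz":-0.0065},{"jaw":255,"tx":-2.5,"ty":-0.6,"tz":0,"wx":0,"wy":0,"wz":-0.0065},{"jaw":255,"tx":-2.5,"ty":-0.6,"tz":0,"wx":0,"wy":0,"wz":-0.0065},{"jaw":255,"tx":-2.5,"ty":-0.6,"tz":0,"wx":0,"wy":0,"wz":-0.0065}]'; python3 - <<'E'
from h import *
st(); b=b2w(0,127.5); plan([*b,10],-12,8)
E
```

```text
time_s: 23.4
position: [569.2, 80.8, 10.0]
eef_rot: [[0.259, 0.966, 0.001], [0.966, -0.259, 0.0], [0.001, 0.001, -1.0]]
ft_force: [2.9, 4.2, 5.1]
width: 45.3
t 23.40 pos [569.2  80.8  10. ] bed [  5.28 148.97] yaw y -14.99 tilt [0.0007 0.0004] F bed [1.99 4.67] Fz 5.05 w 45.3
rows 8 t [-2.7  -0.58 -0.  ] w [ 0.0001 -0.0001 -0.0065] | total t [-2.171e+01 -4.140e+00 -2.000e-02] w [ 0.0006 -0.0006 -0.0521]
```

```bash
python3 -m handwheel '[{"jaw":255,"tx":-3,"ty":-0.58,"tz":0,"wx":0,"wy":0,"wz":-0.0065},{"jaw":255,"tx":-3,"ty":-0.58,"tz":0,"wx":0,"wy":0,"wz":-0.0065},{"jaw":255,"tx":-3,"ty":-0.58,"tz":0,"wx":0,"wy":0,"wz":-0.0065},{"jaw":255,"tx":-3,"ty":-0.58,"tz":0,"wx":0,"wy":0,"wz":-0.0065},{"jaw":255,"tx":-3,"ty":-0.58,"tz":0,"wx":0,"wy":0,"wz":-0.0065},{"jaw":255,"tx":-2.7,"ty":-0.58,"tz":0,"wx":0,"wy":0,"wz":-0.0065},{"jaw":255,"tx":-2,"ty":-0.58,"tz":0,"wx":0,"wy":0,"wz":-0.0065},{"jaw":255,"tx":-1,"ty":-0.5,"tz":0,"wx":0,"wy":0,"wz":-0.0065}]'; python3 - <<'E'
from h import *
st(); b=b2w(0,120); plan([*b,10],-12,8)
im=cams.camera('scene')[:,:,::-1]; cv2.imwrite('pics/d2r.png',im); cv2.imwrite('pics/d2.png',cv2.resize(im[170:270,180:320],None,fx=5,fy=5))
E
```

```text
time_s: 24.07
position: [559.7, 61.7, 10.0]
eef_rot: [[0.208, 0.978, 0.001], [0.978, -0.208, 0.0], [0.0, 0.001, -1.0]]
ft_force: [2.1, 5.1, 5.0]
width: 45.4
t 24.07 pos [559.7  61.7  10. ] bed [4.0000e-02 1.2827e+02] yaw y -12.02 tilt [0.0007 0.0003] F bed [0.97 5.38] Fz 5.01 w 45.4
rows 8 t [-1.03 -0.   -0.  ] w [ 0.0001 -0.0001 -0.    ] | total t [-8.27 -0.03 -0.03] w [ 0.0006 -0.0004 -0.0004]
```

View pics/d2.png

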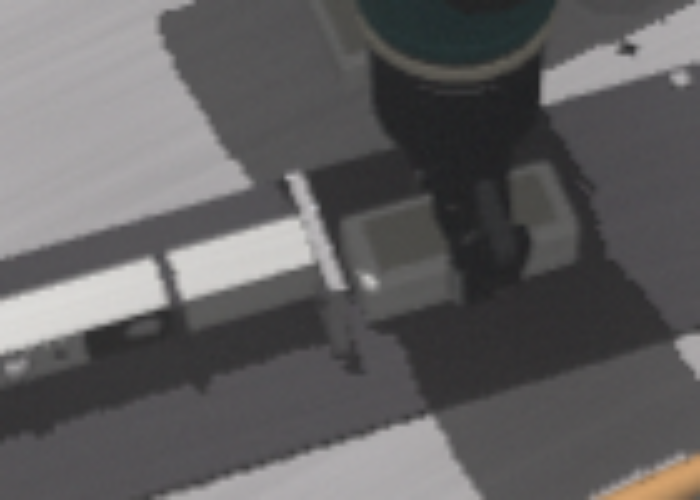

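The gap to the plate is down to about 8 mm and the ingot looks square. Approaching slowly.

```bash
python3 -m handwheel '[{"jaw":255,"tx":-0.7,"ty":0,"tz":0,"wx":0,"wy":0,"wz":0},{"jaw":255,"tx":-0.7,"ty":0,"tz":0,"wx":0,"wy":0,"wz":0},{"jaw":255,"tx":-0.7,"ty":0,"tz":0,"wx":0,"wy":0,"wz":0},{"jaw":255,"tx":-0.7,"ty":0,"tz":0,"wx":0,"wy":0,"wz":0},{"jaw":255,"tx":-0.7,"ty":0,"tz":0,"wx":0,"wy":0,"wz":0},{"jaw":255,"tx":-0.6,"ty":0,"tz":0,"wx":0,"wy":0,"wz":0},{"jaw":255,"tx":-0.4,"ty":0,"tz":0,"wx":0,"wy":0,"wz":0},{"jaw":255,"tx":-0.3,"ty":0,"tz":0,"wx":0,"wy":0,"wz":0}]'; python3 - <<'E'
from h import *
st()
im=cams.camera('scene')[:,:,::-1]; cv2.imwrite('pics/d3r.png',im); cv2.imwrite('pics/d3.png',cv2.resize(im[190:260,200:300],None,fx=7,fy=7))
E
```

```text
time_s: 24.78
position: [558.6, 57.4, 10.0]
eef_rot: [[0.208, 0.978, 0.0], [0.978, -0.208, 0.001], [0.001, 0.0, -1.0]]
ft_force: [1.5, 5.5, 6.4]
width: 45.3
t 24.78 pos [558.6  57.4  10. ] bed [ -0.16 123.89] yaw y -12.02 tilt [0.0004 0.0007] F bed [0.27 5.73] Fz 6.37 w 45.3
```

View pics/d3.png

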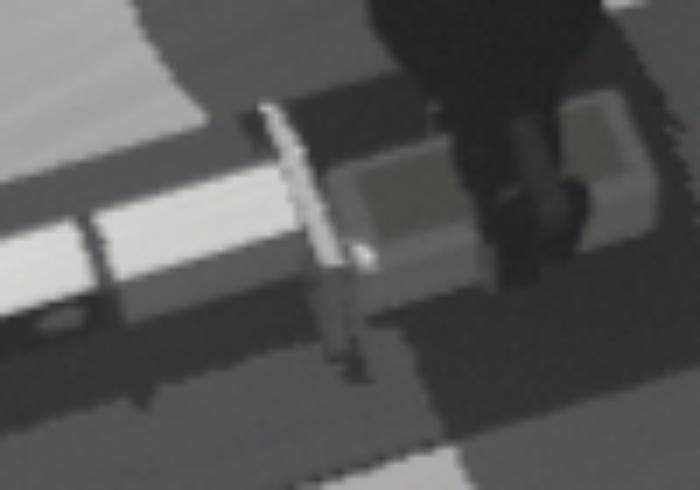

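```bash
python3 -m handwheel '[{"jaw":255,"tx":-0.4,"ty":0,"tz":0,"wx":0,"wy":0,"wz":0},{"jaw":255,"tx":-0.4,"ty":0,"tz":0,"wx":0,"wy":0,"wz":0},{"jaw":255,"tx":-0.4,"ty":0,"tz":0,"wx":0,"wy":0,"wz":0},{"jaw":255,"tx":-0.4,"ty":0,"tz":0,"wx":0,"wy":0,"wz":0},{"jaw":255,"tx":-0.2,"ty":0,"tz":0,"wx":0,"wy":0,"wz":0},{"jaw":255,"tx":-0.2,"ty":0,"tz":0,"wx":0,"wy":0,"wz":0},{"jaw":255,"tx":0,"ty":0,"tz":0,"wx":0,"wy":0,"wz":0},{"jaw":255,"tx":0,"ty":0,"tz":0,"wx":0,"wy":0,"wz":0}]'; python3 - <<'E'
from h import *
st()
im=cams.camera('scene')[:,:,::-1]; cv2.imwrite('pics/d4r.png',im); cv2.imwrite('pics/d4.png',cv2.resize(im[190:260,200:300],None,fx=7,fy=7))
E
```

```text
time_s: 25.5
position: [558.2, 55.5, 10.0]
eef_rot: [[0.208, 0.978, 0.0], [0.978, -0.208, 0.001], [0.001, 0.0, -1.0]]
ft_force: [0.7, 5.6, 6.9]
width: 45.5
t 25.50 pos [558.2  55.5  10. ] bed [ -0.18 121.89] yaw y -12.02 tilt [0.0004 0.0006] F bed [-0.43  5.62] Fz 6.92 w 45.5
```

View pics/d4.png

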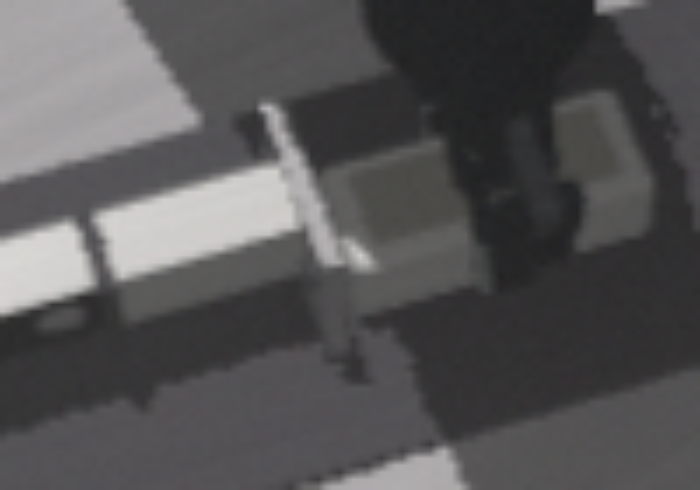

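```bash
python3 -m handwheel '[{"jaw":255,"tx":-0.3,"ty":0,"tz":0,"wx":0,"wy":0,"wz":0},{"jaw":255,"tx":-0.3,"ty":0,"tz":0,"wx":0,"wy":0,"wz":0},{"jaw":255,"tx":-0.3,"ty":0,"tz":0,"wx":0,"wy":0,"wz":0},{"jaw":255,"tx":-0.2,"ty":0,"tz":0,"wx":0,"wy":0,"wz":0},{"jaw":255,"tx":-0.1,"ty":0,"tz":0,"wx":0,"wy":0,"wz":0},{"jaw":255,"tx":0,"ty":0,"tz":0,"wx":0,"wy":0,"wz":0},{"jaw":255,"tx":0,"ty":0,"tz":0,"wx":0,"wy":0,"wz":0},{"jaw":255,"tx":0,"ty":0,"tz":0,"wx":0,"wy":0,"wz":0}]'; python3 -c "
from h import *
st()"
```

```text
time_s: 26.22
position: [558.0, 54.3, 10.0]
eef_rot: [[0.208, 0.978, 0.0], [0.978, -0.208, 0.001], [0.001, 0.0, -1.0]]
ft_force: [0.8, 5.4, 6.5]
width: 45.0
t 26.22 pos [558.   54.3  10. ] bed [ -0.15 120.71] yaw y -12.02 tilt [0.0004 0.0006] F bed [-0.32  5.43] Fz 6.45 w 45.0
```

```bash
python3 -m handwheel '[{"jaw":255,"tx":-0.3,"ty":0,"tz":0,"wx":0,"wy":0,"wz":0},{"jaw":255,"tx":-0.3,"ty":0,"tz":0,"wx":0,"wy":0,"wz":0},{"jaw":255,"tx":-0.2,"ty":0,"tz":0,"wx":0,"wy":0,"wz":0},{"jaw":255,"tx":-0.2,"ty":0,"tz":0,"wx":0,"wy":0,"wz":0},{"jaw":255,"tx":0,"ty":0,"tz":0,"wx":0,"wy":0,"wz":0},{"jaw":255,"tx":0,"ty":0,"tz":0,"wx":0,"wy":0,"wz":0},{"jaw":255,"tx":0,"ty":0,"tz":0,"wx":0,"wy":0,"wz":0},{"jaw":255,"tx":0,"ty":0,"tz":0,"wx":0,"wy":0,"wz":0}]'; python3 - <<'E'
from h import *
st()
im=cams.camera('scene')[:,:,::-1]; cv2.imwrite('pics/d5r.png',im); cv2.imwrite('pics/d5.png',cv2.resize(im[190:260,200:300],None,fx=7,fy=7))
E
```

```text
time_s: 26.88
position: [557.7, 53.3, 10.0]
eef_rot: [[0.208, 0.978, 0.0], [0.978, -0.208, 0.001], [0.001, 0.0, -1.0]]
ft_force: [1.5, 5.1, 6.8]
width: 45.2
t 26.88 pos [557.7  53.3  10. ] bed [ -0.18 119.69] yaw y -12.02 tilt [0.0004 0.0006] F bed [0.42 5.27] Fz 6.76 w 45.2
```

View pics/d5.png

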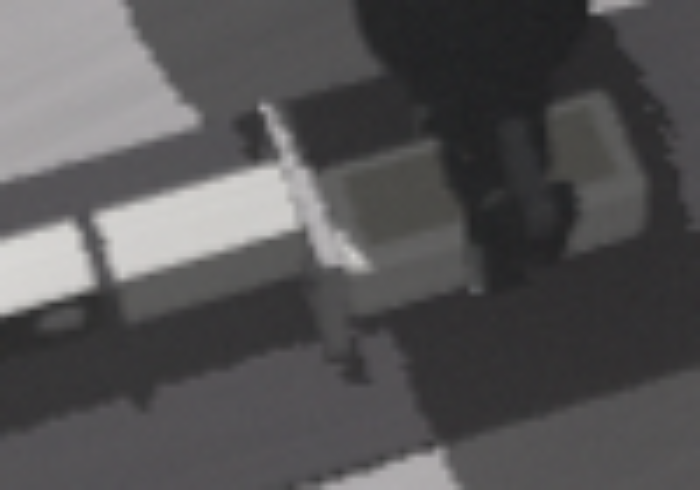

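```bash
python3 -m handwheel '[{"jaw":255,"tx":-0.3,"ty":0,"tz":0,"wx":0,"wy":0,"wz":0},{"jaw":255,"tx":-0.3,"ty":0,"tz":0,"wx":0,"wy":0,"wz":0},{"jaw":255,"tx":-0.2,"ty":0,"tz":0,"wx":0,"wy":0,"wz":0},{"jaw":255,"tx":-0.2,"ty":0,"tz":0,"wx":0,"wy":0,"wz":0},{"jaw":255,"tx":0,"ty":0,"tz":0,"wx":0,"wy":0,"wz":0},{"jaw":255,"tx":0,"ty":0,"tz":0,"wx":0,"wy":0,"wz":0},{"jaw":255,"tx":0,"ty":0,"tz":0,"wx":0,"wy":0,"wz":0},{"jaw":255,"tx":0,"ty":0,"tz":0,"wx":0,"wy":0,"wz":0}]'; python3 -c "
from h import *
st()"
```

```text
time_s: 27.6
position: [557.5, 52.4, 10.0]
eef_rot: [[0.208, 0.978, 0.0], [0.978, -0.208, 0.001], [0.001, 0.0, -1.0]]
ft_force: [1.6, 6.4, 7.5]
width: 45.2
t 27.60 pos [557.5  52.4  10. ] bed [ -0.2  118.71] yaw y -12.02 tilt [0.0004 0.0006] F bed [0.24 6.55] Fz 7.47 w 45.2
```

```bash
python3 -m handwheel '[{"jaw":255,"tx":-0.2,"ty":0,"tz":0,"wx":0,"wy":0,"wz":0},{"jaw":255,"tx":-0.2,"ty":0,"tz":0,"wx":0,"wy":0,"wz":0},{"jaw":255,"tx":-0.2,"ty":0,"tz":0,"wx":0,"wy":0,"wz":0},{"jaw":255,"tx":-0.1,"ty":0,"tz":0,"wx":0,"wy":0,"wz":0},{"jaw":255,"tx":0,"ty":0,"tz":0,"wx":0,"wy":0,"wz":0},{"jaw":255,"tx":0,"ty":0,"tz":0,"wx":0,"wy":0,"wz":0},{"jaw":255,"tx":0,"ty":0,"tz":0,"wx":0,"wy":0,"wz":0},{"jaw":255,"tx":0,"ty":0,"tz":0,"wx":0,"wy":0,"wz":0}]'; python3 - <<'E'
from h import *
st()
im=cams.camera('scene')[:,:,::-1]; cv2.imwrite('pics/d6r.png',im); cv2.imwrite('pics/d6.png',cv2.resize(im[190:260,200:300],None,fx=7,fy=7))
E
```

```text
time_s: 28.27
position: [557.4, 51.7, 10.0]
eef_rot: [[0.208, 0.978, 0.0], [0.978, -0.208, 0.001], [0.001, 0.0, -1.0]]
ft_force: [1.8, 5.8, 6.8]
width: 45.0
t 28.27 pos [557.4  51.7  10. ] bed [ -0.2  118.03] yaw y -12.02 tilt [0.0004 0.0007] F bed [0.54 6.02] Fz 6.82 w 45.0
```

View pics/d6.png

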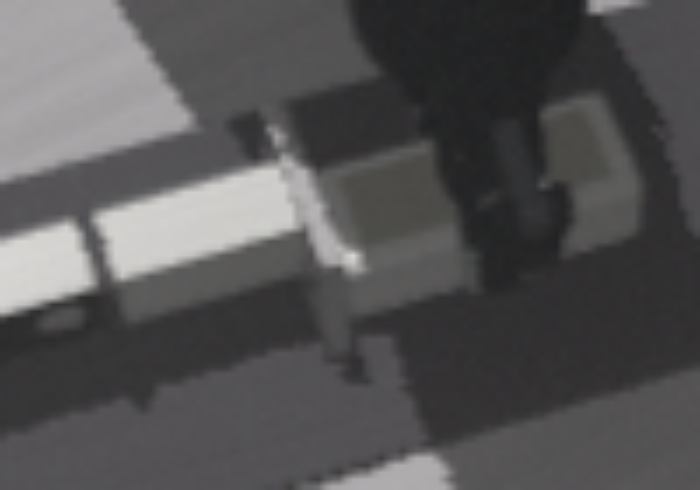

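```bash
python3 -m handwheel '[{"jaw":255,"tx":-0.3,"ty":0,"tz":0,"wx":0,"wy":0,"wz":0},{"jaw":255,"tx":-0.3,"ty":0,"tz":0,"wx":0,"wy":0,"wz":0},{"jaw":255,"tx":-0.2,"ty":0,"tz":0,"wx":0,"wy":0,"wz":0},{"jaw":255,"tx":-0.1,"ty":0,"tz":0,"wx":0,"wy":0,"wz":0},{"jaw":255,"tx":0,"ty":0,"tz":0,"wx":0,"wy":0,"wz":0},{"jaw":255,"tx":0,"ty":0,"tz":0,"wx":0,"wy":0,"wz":0},{"jaw":255,"tx":0,"ty":0,"tz":0,"wx":0,"wy":0,"wz":0},{"jaw":255,"tx":0,"ty":0,"tz":0,"wx":0,"wy":0,"wz":0}]'; python3 -c "
from h import *
st()"
```

```text
time_s: 28.98
position: [557.2, 50.8, 10.0]
eef_rot: [[0.208, 0.978, 0.0], [0.978, -0.208, 0.001], [0.001, 0.0, -1.0]]
ft_force: [1.6, 7.2, 7.2]
width: 44.9
t 28.98 pos [557.2  50.8  10. ] bed [ -0.16 117.11] yaw y -12.02 tilt [0.0005 0.0006] F bed [0.07 7.37] Fz 7.24 w 44.9
```

```bash
python3 -m handwheel '[{"jaw":255,"tx":-0.2,"ty":0,"tz":0,"wx":0,"wy":0,"wz":0},{"jaw":255,"tx":-0.2,"ty":0,"tz":0,"wx":0,"wy":0,"wz":0},{"jaw":255,"tx":-0.2,"ty":0,"tz":0,"wx":0,"wy":0,"wz":0},{"jaw":255,"tx":-0.1,"ty":0,"tz":0,"wx":0,"wy":0,"wz":0},{"jaw":255,"tx":0,"ty":0,"tz":0,"wx":0,"wy":0,"wz":0},{"jaw":255,"tx":0,"ty":0,"tz":0,"wx":0,"wy":0,"wz":0},{"jaw":255,"tx":0,"ty":0,"tz":0,"wx":0,"wy":0,"wz":0},{"jaw":255,"tx":0,"ty":0,"tz":0,"wx":0,"wy":0,"wz":0}]'; python3 - <<'E'
from h import *
st()
im=cams.camera('scene')[:,:,::-1]; cv2.imwrite('pics/d7r.png',im); cv2.imwrite('pics/d7.png',cv2.resize(im[190:260,200:300],None,fx=7,fy=7))
E
```

```text
time_s: 29.65
position: [557.1, 50.4, 10.0]
eef_rot: [[0.208, 0.978, 0.0], [0.978, -0.208, 0.001], [0.001, 0.0, -1.0]]
ft_force: [1.3, 7.7, 6.6]
width: 45.4
t 29.65 pos [557.1  50.4  10. ] bed [ -0.22 116.64] yaw y -12.01 tilt [0.0004 0.0011] F bed [-0.36  7.79] Fz 6.60 w 45.4
```

View pics/d7.png

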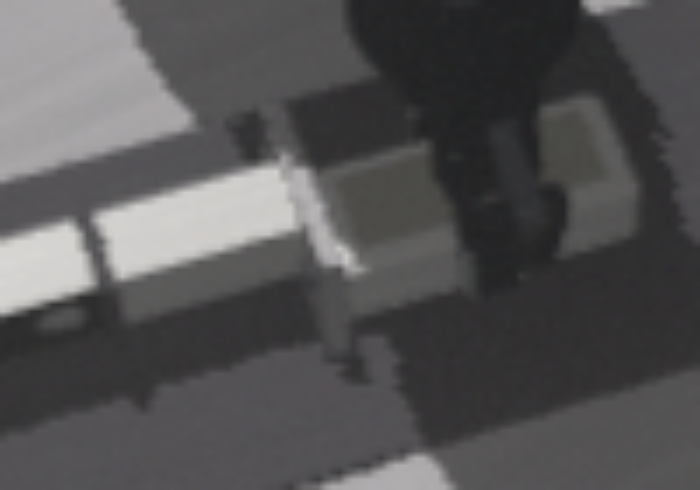

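```bash
python3 -m handwheel '[{"jaw":255,"tx":-0.2,"ty":0,"tz":0,"wx":0,"wy":0,"wz":0},{"jaw":255,"tx":-0.2,"ty":0,"tz":0,"wx":0,"wy":0,"wz":0},{"jaw":255,"tx":-0.1,"ty":0,"tz":0,"wx":0,"wy":0,"wz":0},{"jaw":255,"tx":0,"ty":0,"tz":0,"wx":0,"wy":0,"wz":0},{"jaw":255,"tx":0,"ty":0,"tz":0,"wx":0,"wy":0,"wz":0},{"jaw":255,"tx":0,"ty":0,"tz":0,"wx":0,"wy":0,"wz":0},{"jaw":255,"tx":0,"ty":0,"tz":0,"wx":0,"wy":0,"wz":0},{"jaw":255,"tx":0,"ty":0,"tz":0,"wx":0,"wy":0,"wz":0}]'; python3 - <<'E'
from h import *
st()
im=cams.camera('scene')[:,:,::-1]; cv2.imwrite('pics/d8r.png',im)
a=cv2.imread('pics/d4r.png').astype(int); b=im.astype(int)
# stop plate / sleeve motion between d5 and d8 via phase correlation on sleeve region
g=lambda i:i[205:250,120:235].mean(2).astype(np.float32)
print(cv2.phaseCorrelate(g(a),g(b)))
E
```

```text
time_s: 30.37
position: [557.0, 50.1, 10.0]
eef_rot: [[0.208, 0.978, 0.001], [0.978, -0.208, 0.002], [0.002, 0.0, -1.0]]
ft_force: [1.3, 9.2, 6.0]
width: 45.1
t 30.37 pos [557.   50.1  10. ] bed [ -0.21 116.35] yaw y -12.00 tilt [0.0006 0.0015] F bed [-0.64  9.24] Fz 6.05 w 45.1
((-0.14188914290063792, 0.5502509927539485), 0.976144625875685)
```

Contact is confirmed: the commanded motion stalls while the force climbs gently to 9 N against 5.5 N of drag. Letting go and rising.

```bash
python3 -m handwheel '[{"jaw":0,"tx":0,"ty":0,"tz":0,"wx":0,"wy":0,"wz":0},{"jaw":0,"tx":0,"ty":0,"tz":0,"wx":0,"wy":0,"wz":0},{"jaw":0,"tx":0,"ty":0,"tz":0,"wx":0,"wy":0,"wz":0},{"jaw":0,"tx":0,"ty":0,"tz":0,"wx":0,"wy":0,"wz":0},{"jaw":0,"tx":0,"ty":0,"tz":-15,"wx":0,"wy":0,"wz":0},{"jaw":0,"tx":0,"ty":0,"tz":-30,"wx":0,"wy":0,"wz":0},{"jaw":0,"tx":0,"ty":0,"tz":-35,"wx":0,"wy":0,"wz":0},{"jaw":0,"tx":0,"ty":0,"tz":-35,"wx":0,"wy":0,"wz":0}]'; python3 -c "
from h import *
st()"; python3 -m handwheel '[{"jaw":0,"tx":0,"ty":-25,"tz":-20,"wx":0,"wy":0,"wz":0},{"jaw":0,"tx":0,"ty":-30,"tz":-15,"wx":0,"wy":0,"wz":0},{"jaw":0,"tx":0,"ty":-30,"tz":-15,"wx":0,"wy":0,"wz":0},{"jaw":0,"tx":0,"ty":-30,"tz":-10,"wx":0,"wy":0,"wz":0},{"jaw":0,"tx":0,"ty":-30,"tz":-10,"wx":0,"wy":0,"wz":0},{"jaw":0,"tx":0,"ty":-30,"tz":0,"wx":0,"wy":0,"wz":0},{"jaw":0,"tx":0,"ty":-20,"tz":0,"wx":0,"wy":0,"wz":0},{"jaw":0,"tx":0,"ty":-10,"tz":0,"wx":0,"wy":0,"wz":0}]'; python3 - <<'E'
from h import *
st()
im=cams.camera('scene')[:,:,::-1]; cv2.imwrite('pics/e1r.png',im); cv2.imwrite('pics/e1.png',cv2.resize(im[175:300,100:350],None,fx=3.2,fy=3.2))
t=cams.camera('top')[:,:,::-1]; cv2.imwrite('pics/e1tr.png',t); cv2.imwrite('pics/e1t.png',cv2.resize(t[160:280,195:440],None,fx=3.2,fy=3.2))
E
```

```text
time_s: 31.08
position: [556.1, 49.3, 125.8]
eef_rot: [[0.209, 0.978, -0.002], [0.978, -0.209, -0.0], [-0.001, -0.002, -1.0]]
ft_force: [1.1, 0.9, 0.1]
width: 85.2
t 31.08 pos [556.1  49.3 125.8] bed [ -0.95 115.4 ] yaw y -12.05 tilt [-0.0016 -0.0003] F bed [0.84 1.1 ] Fz 0.11 w 85.2
time_s: 31.75
position: [354.0, 92.4, 194.9]
eef_rot: [[0.208, 0.978, -0.0], [0.978, -0.208, -0.0], [-0.0, -0.0, -1.0]]
ft_force: [-0.1, 0.2, 0.6]
width: 85.5
t 31.75 pos [354.   92.4 194.9] bed [-207.66  115.68] yaw y -12.02 tilt [-0.0003 -0.0002] F bed [-0.11  0.14] Fz 0.64 w 85.5
```

View pics/e1.png

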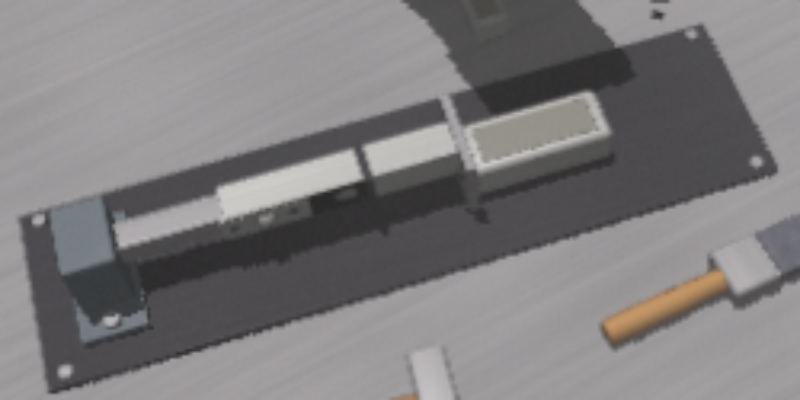

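View pics/e1t.png

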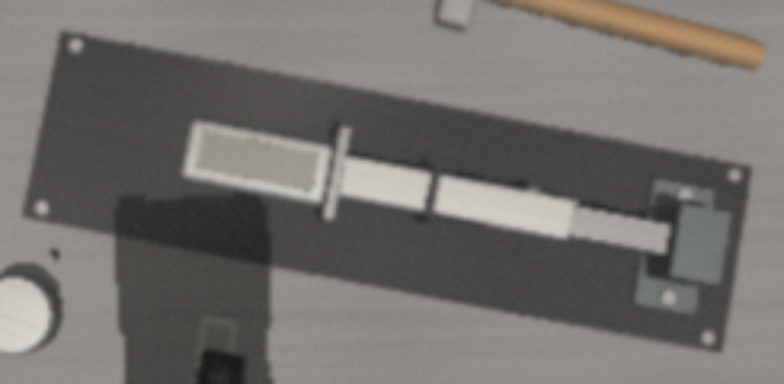

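Both views show the ingot end against the plate, in line with it, with the button out at (266,217) and the bystanders in place. A numeric check:

```bash
python3 - <<'E'
from h import *
T=lambda p:(np.array(p,float)+.5)/3.2-.5+[195,160]; S=lambda p:(np.array(p,float)+.5)/3.2-.5+[100,175]
far=w2b(ray('top',T([[193,121],[182,177]]),40)); print('far end top',far.round(1))
print('far end scene',w2b(ray('scene',S([[597,91],[611,133]]),40)).round(1))
pl=w2b(ray('top',T([[342,126],[324,219]]),67)); print('plate face top',pl.round(1))
# ingot axis from mask of the beige top face
im=cv2.imread('pics/e1tr.png').astype(int); hsv=cv2.cvtColor(im.astype('uint8'),cv2.COLOR_BGR2HSV)
m=((im[:,:,2]-im[:,:,0])>8)&(im.min(2)>90); mm=np.zeros(m.shape,np.uint8); mm[195:225,250:300]=m[195:225,250:300]
ys,xs=np.nonzero(mm); W=w2b(ray('top',np.c_[xs,ys],40)).astype(np.float32)
print(len(xs),cv2.minAreaRect(W), W.min(0),W.max(0)); v=np.linalg.svd(W-W.mean(0))[2][0]; print('centre',W.mean(0),'axis vs bed y deg',np.degrees(np.arctan2(v[0],v[1])))
# bystanders before/after
a=cv2.imread('pics/scene0.png').astype(int);b=cv2.imread('pics/e1r.png').astype(int)
for n,(x,y,w,h) in dict(hammer=(120,280,130,60),brush=(285,235,90,50),tin=(288,140,32,30)).items(): print(n,np.abs(a-b)[y:y+h,x:x+w].mean())
g=b.sum(2)[236:252,172:196]; print((g[2:12,6:17]//3))
E
```

```text
far end top [[ 19.  171.7]
 [-24.2 171.5]]
far end scene [[-17.1 173.6]
 [ 22.3 170.3]]
plate face top [[ 33.5  62.1]
 [-36.3  62.3]]
675 ((-1.9650802612304688, 114.81028747558594), (112.06210327148438, 42.75117492675781), 89.7950668334961) [-23.453669  58.788193] [ 19.534943 170.86833 ]
centre [ -0.6357815 119.88203  ] axis vs bed y deg 177.4488
hammer 5.462649572649573
brush 5.508740740740741
tin 6.231597222222222
[[199 199 198 199 198 197 194 182 181 165 128]
 [199 196 197 182 179 173 168 130 119  82  87]
 [181 181 168 125 122  84  84  98  81  81  82]
 [125 122  83  80  84  84 101  89  79  81  81]
 [ 82  79  82 105 112 115 128 104  73  79  80]
 [ 80  76  82 133 146 142 118  94  77  82  82]
 [ 80  77  80 110 115 112  98  80  77  77  75]
 [ 81  78  81  81  91  87  72  72  70  59  58]
 [ 82  81  79  70  71  67  56  57  48  50  49]
 [ 75  72  65  57  51  48  47  50  48  49  48]]
```

```bash
python3 -c "
from plant import ticket
print(ticket.finish_job())"
```

```text
the job is handed in; nothing more can be done
None
```

The stop is out at its next setting, the ingot sits against the plate, and the job was handed in at about 32 s; no verdict came back.

**Stop:** I pinched the sleeve at the button and slid it out, feeling for the second hole in steps of about 1.5 mm, then about 1 mm. The button popped out after about 61 mm. I moved under half a millimetre further, at about 3 N, and let go. In the last picture the button shows at the same pixels, with nearly the same brightness, as at the start.

**Ingot:** I squared the ingot, drew it back along the bed and stopped at a light touch. The arm felt about 9 N, of which about 5.5 N was drag on the bed. Then I let go and moved clear.

**Last checks:**
- **Gap:** the ingot's far end to the plate face measured 109.4 mm for a 110 mm ingot, so there is no gap within the camera error of about 2 mm.
- **Centring:** the ingot is about 2 mm off the plate's middle.
- **Squareness:** its far edge and bounding rectangle agree with the bed to about 0.3° in the top view. One fit along its axis read about 2.5°, probably because the colour mask caught part of the plate. The scene-view far end read about 5° off from two hand-picked corners, so I trusted the top view.
- **Bystanders:** the hammer, brush and tin look unmoved in the pictures.

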